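# Book in and set the nut of a sliding-door hanger

### The job

Book the door hanger in first: pick up the orange scanner, hold it steady for a good second with its window pointing squarely at the middle of the barcode label on the wooden jig from about 8 cm, and stand it back upright on its round black mat. Then screw the brass knurled nut down clockwise until it bottoms out on the trolley, and back it off a quarter turn so the hanger can swivel. Finish while still gripping the nut there, holding it still, and leave everything else on the bench where it is.

Things in the scene. Friction and masses are not known exactly. Their poses are not given: they have to be found in the camera images.
- scanner: Orange and grey hand scanner, 0.25 kg, about 137 mm tall, loose, standing on the mat. Origin: centre of the underside of its black foot (72 mm across, 7 mm thick at its rim); z up, x to the side its window looks to. A grey stem 24 x 24 mm rises from the foot to the orange head.
- scanner_head: The scanner's orange head, fixed to it: a block 62 mm long, 40 mm wide (across the scanner's y), 28 mm thick, sloping down forwards at 45 degrees. Origin: centre of the dark red window at its lower front end, 30 mm forward of and 83 mm above the scanner's origin; its x axis is the line of sight out of the window, 45 degrees below level when upright.
- scanner_grip (a point): Centre of the scanner's head, 8 mm forward of and 105 mm above the scanner's origin; its two flat vertical sides, 40 mm apart along the scanner's y, can be pinched from above. The head's top is 32 mm above this point.
- mat: Round black rubber mat, fixed, 120 mm across, 4 mm thick; origin at the centre of its underside. The scanner stands on it at the start.
- label: White barcode label plate 64 x 44 x 4 mm on the jig, its centre 73 mm above the bench. Origin: centre of its printed face; z points squarely out of the face, 45 degrees upward, away from the nut; x along its length.
- jig: Light wooden block 130 x 190 x 55 mm, fixed; origin on its underside below the nut's axis, z up; it reaches 115 mm along its y (label end; label centre at 95 mm) and 75 mm the other way. On it a steel roller trolley (84 mm along x, top 83 mm above the bench) with an upright 16 mm bolt ending 142 mm above the bench and a dark collar 26 mm across, 83 to 100 mm high, on which the nut bottoms out.
- hanger_nut: Brass knurled round nut, 38 mm across, 24 mm tall, already started on the upright bolt, with a small red index mark on its top. Origin: centre of its underside, 100 mm above the bench when bottomed out; the thread is 4 mm a turn, right-handed.
- nut_mid (a point): Centre of the nut, 12 mm above its underside: grip height. Nothing else within 90 mm around stands higher than 100 mm above the bench, except the bolt above.
- nut_turn (a joint): How far the nut is screwed down, rad: grows as it turns clockwise seen from above (down); 4.5 is bottomed out, a hard stop. It starts 1.4 to 3.6 rad short of that, turns with about 0.05 N m of friction and stays where it is left.
- spare_trolley: Bystander, leave alone: spare roller trolley, steel body 84 x 53 x 28 mm with four black wheels and a bare bolt, about 77 mm tall; origin at its underside.
- offcut: Bystander, leave alone: wooden offcut 70 x 160 x 40 mm; origin at its underside.
- mallet: Bystander, leave alone: wooden mallet lying down: head 75 x 120 x 70 mm, handle 220 mm; origin at its underside.
- earmuffs: Bystander, leave alone: black and red earmuffs, about 190 x 130 x 90 mm; origin at its underside.
- glue: Bystander, leave alone: glue bottle with a yellow label and orange cap, 56 mm across, 150 mm tall; origin at its underside.
- tape_measure: Bystander, leave alone: yellow tape measure 65 x 38 x 62 mm; origin at its underside.
Not all that is in view belongs to the job. Several things have the shape of the mat; the one meant has the colours described above.

How it is judged:
By the outcome, as a careful person would: the job done as asked, in the order asked, and still so for the second after the job is handed in, while the arm keeps its last pose, push and grip.
It also fails if it takes over 61 s, if anything falls off the work surface, if the arm or the gripper's body presses on something with over 40 N, if the wrist force passes 120 N, or if a joint passes its speed limit or range.

### The arm

A 7-joint arm with a two-finger parallel gripper is mounted at the origin on the work surface. World frame = base frame: x ahead of the robot, y to its left, z up, the work surface at z = 0. Lengths are in m, angles in rad, forces in N, time in s.
With the tool pointing down it reaches from about 0.425 to 0.825 m from the base axis. Payload 3.6 kg.
Tool frame: the origin (TCP) lies at the very end of the fingers, on their centre line; the grasp point (between the pads) lies 19 mm behind it; z points along the fingers, y is the direction in which the jaws open and shut (so a half turn about z gives the same grasp; the last joint's range is limited). The gripper opens to 85 mm and grips with 20 to 120 N. Pads are 22 mm wide; open, the fingers measure 114 mm over their backs; the gripper's body (76 mm by 85 mm) begins 54 mm behind the grasp point. The pads swing forward as they close: fully open they stand 13 mm farther back than shut.
Start: joints at [-1.155, 0.615, -0.013, 1.423, 0.008, 1.103, -0.04], TCP at [0.278, 0.587, 0.199] pointing down, gripper open.
Joint ranges: [-3.12, 3.12], [-0.3, 2.06], [-1.34, 1.32], [0.26, 2.42], [-1.36, 4.5], [0.01, 1.98], [-2.84, 2.84]. Speed limits (rad/s): [2.79, 2.79, 3.14, 3.14, 3.14, 3.14, 3.14].

### API

Orientations are given as a unit quaternion [w, x, y, z].
In Python, from bench import arm gives the robot as it stands. The module is installed in compiled form; this text tells all that it offers.
- The arm moves only by the shell command python3 -m handwheel 'ROWS'. ROWS is JSON, a list of rows, each an object of numbers: "x", "y", "z": the shift along the world's x, y, z as a fraction of full scale; "ax", "ay", "az": the turn, a rotation vector about the world's x, y, z as a fraction of full scale; "gripper": the opening, from 0 (shut) to 1 (fully open). In form: [{"x": .., "y": .., "z": .., "ax": .., "ay": .., "az": .., "gripper": ..}, ...]. A call has 1 to 5 rows; each row shifts and turns the commanded pose from where the row before left it; what a row does not reach is not made up. Full scale, the value 1, is 0.02 m for a shift and 6 degrees for a turn. A row lasts 1/8 s, in which the tool goes at most 62.5 mm and 10.7 degrees, less where a joint would pass 70% of its speed; a pose out of reach is approached as far as the arm can. A call with a number of a shift or a turn outside -1 to 1 is refused whole. A call with a gripper value outside its range is refused whole. The fingers move at their own pace and stop on an object; the grip force is fixed at half the most. Time passes only in rows, so rows that do not move let the fingers close. It gives the time, the measured TCP pose, the force and the opening at its end, in the units of the state.
- arm.sense(): the state, without advancing time (a new reading comes with each control period).
- arm.read_camera(name): name is "scene" or "top"; returns (picture, depth): 480x640x3 uint8, red, green, blue; 480x640 float32, m along the optical axis (not along the pixel's ray), 0 where there is no reading.
- arm.get_calibration(name): a dict with "fx", "fy", "cx", "cy" (pixels), "position" and "rotation" of the camera in the world. Camera axes: x right, y up, looking along -z (the intrinsics and any distortion apply to the point x, -y, -z); pixel columns grow to the right and rows downward; lengths in m; the calibration is good to about 2 mm. A picture is of the moment at which its call begins. get_calibration takes no time and is no camera call.
- arm.finish_job(): hands the job in, once; it reports no verdict.
The state is a dict: "time": time; "joint_positions": joint angles; "joint_vel": joint speeds; "effort": joint torques, N m; "position": TCP position; "tcp_rot": TCP orientation; "force": force on the tool from outside, world axes, zero at the start; "moment": the same for the moment, N m; "finger_gap": finger opening in m.
Only numpy, scipy, OpenCV 4.12 (cv2) and the standard library are available. Lean on these libraries where they do the work, as an engineer would, in place of code of your own. Each camera call takes 0.05 s, during which the arm holds its last target.

## Working session

There is one attempt and no reset: what is moved stays moved. The work goes in short steps, Python scripts to look and compute and a shell command to move; the robot and the scene stay as the last step left them, time stands still between calls to the robot, and variables do not carry over. Pictures are saved under pics/ and viewed, and the job is handed in when it is done.

```bash
mkdir -p pics; ls
python3 - <<'E'
from bench import arm
import cv2,numpy as np
for n in ("scene","top"):
    p,d=arm.read_camera(n); cv2.imwrite(f"pics/{n}0.png",p[:,:,::-1]); np.savez(f"{n}0.npz",p=p,d=d)
    print(n,arm.get_calibration(n), (d>0).mean(), d.max())
s=arm.sense(); print(s)
E
```

```text
pics
scene {'fx': 481.9265703487728, 'fy': 481.9265703487728, 'cx': 329.9587938699734, 'cy': 243.26268945677262, 'position': array([1.03304118, 0.30587646, 1.17255451]), 'rotation': array([0.46489782, 0.1195722 , 0.22328656, 0.84836055])} 0.9958951822916666 3.1108513
top {'fx': 548.7504749031413, 'fy': 548.7504749031413, 'cx': 309.41936862394823, 'cy': 238.3344185408958, 'position': array([ 0.25192585, -0.02899073,  1.39891613]), 'rotation': array([ 0.70762673,  0.07139438, -0.06777054, -0.69969594])} 0.9961848958333334 2.422811
{'time': 0.1, 'joint_positions': array([-1.1544778 ,  0.61581499, -0.01260031,  1.42477535,  0.00810969,
        1.10341629, -0.04044482]), 'joint_vel': array([ 0.00046623, -0.00245488, -0.00158746, -0.0040151 ,  0.00073632,
        0.00034704, -0.00083655]), 'effort': array([ 1.46870239e-03, -4.70389044e+01,  2.60339873e-01, -1.71570808e+01,
        1.01289319e-02,  5.88635827e-03, -4.30677318e-06]), 'position': array([0.27818331, 0.58659736, 0.19834686]), 'tcp_rot': array([-2.35685423e-04,  2.19598666e-01,  9.75589580e-01, -1.15803887e-03]), 'force': array([ 0.00968956, -0.39571785,  0.37070425]), 'moment': array([-0.04219432,  0.03310426, -0.02907092]), 'finger_gap': 0.0853447101520758}
```

View pics/scene0.png

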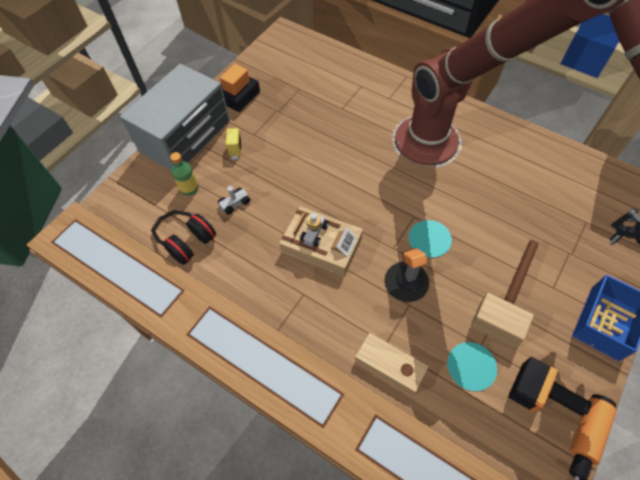

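View pics/top0.png

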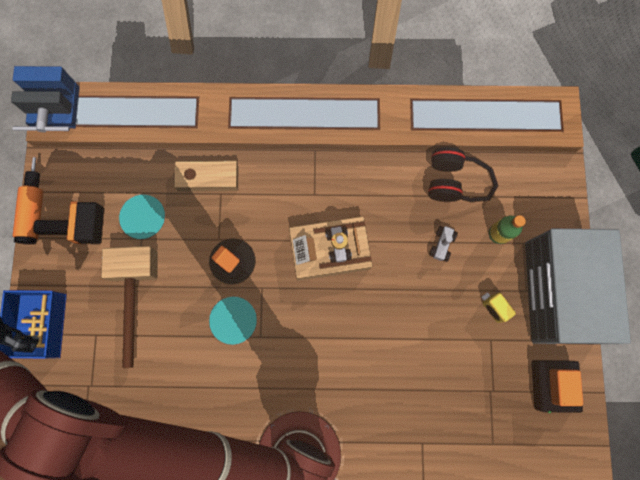

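```bash
cat > h.py <<'E'
from bench import arm
import cv2,numpy as np
from scipy.spatial.transform import Rotation as R
def cal(n):
    c=arm.get_calibration(n); q=c['rotation']
    return c,R.from_quat(np.r_[q[1:],q[0]]).as_matrix(),np.array(c['position'])
def cloud(n,d):
    c,M,t=cal(n); v,u=np.mgrid[:480,:640]
    P=np.stack([(u-c['cx'])/c['fx']*d,-(v-c['cy'])/c['fy']*d,-d],-1)
    return P@M.T+t
def onplane(n,u,v,z):
    c,M,t=cal(n); r=M@np.array([(u-c['cx'])/c['fx'],-(v-c['cy'])/c['fy'],-1.]); return t+r*(z-t[2])/r[2]
def pix(n,P):
    c,M,t=cal(n); q=(np.asarray(P)-t)@M
    return np.stack([c['cx']+c['fx']*q[...,0]/-q[...,2], c['cy']+c['fy']*q[...,1]/q[...,2]],-1)
E
python3 - <<'E'
from h import *
for n,box in (("scene",(270,200,450,310)),("top",(190,190,390,290))):
    z=np.load(n+"0.npz"); p=z['p']; x0,y0,x1,y1=box
    cv2.imwrite(f"pics/{n}0c.png",cv2.resize(p[y0:y1,x0:x1,::-1],None,fx=4,fy=4,interpolation=cv2.INTER_CUBIC))
    W=cloud(n,z['d'])
    for (u,v) in {"scene":[(415,258),(300,330),(320,220),(430,240)],"top":[(225,260),(270,350),(340,240),(330,262)]}[n]: print(n,u,v,W[v,u].round(3))
    hsv=cv2.cvtColor(p,cv2.COLOR_RGB2HSV)
    H=W[...,2]
    m=(hsv[...,0]<16)&(hsv[...,1]>160)&(hsv[...,2]>120)&(H>.07)&(H<.16)&(abs(W[...,0]-.45)<.35)&(abs(W[...,1]-.2)<.25)
    print('orange',m.sum(),W[m].mean(0),W[m].min(0),W[m].max(0))
    b=(p.max(2)<60)&(abs(W[...,0]-.5)<.15)&(abs(W[...,1]-.2)<.15)&(H<.02)
    print('black',b.sum(),W[b].min(0),W[b].max(0),np.median(H[b]))
E
```

```text
scene 415 258 [0.469 0.184 0.136]
scene 300 330 [ 0.734  0.018 -0.   ]
scene 320 220 [ 0.496 -0.074  0.125]
scene 430 240 [0.323 0.177 0.002]
orange 207 [0.4670274  0.18089565 0.12471311] [0.43427462 0.14931987 0.09857382] [0.48657666 0.21002672 0.13932533]
black 1125 [ 0.41409433  0.12528812 -0.00414513] [0.529862   0.23789794 0.01983237] 0.006349437506756095
top 225 260 [0.452 0.176 0.129]
top 270 350 [ 0.246  0.075 -0.   ]
top 340 240 [ 0.5   -0.093  0.14 ]
top 330 262 [ 0.461 -0.072  0.054]
orange 404 [0.45471043 0.17630232 0.12466964] [0.42568228 0.14811456 0.08726297] [0.48574912 0.2075802  0.14285887]
black 990 [ 0.41163382  0.12195636 -0.00465521] [0.52725364 0.2373274  0.01962158] 0.004699654188535796
```

View pics/scene0c.png

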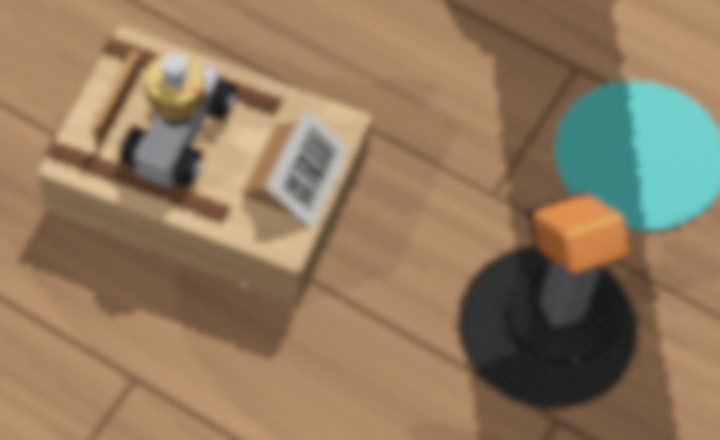

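View pics/top0c.png

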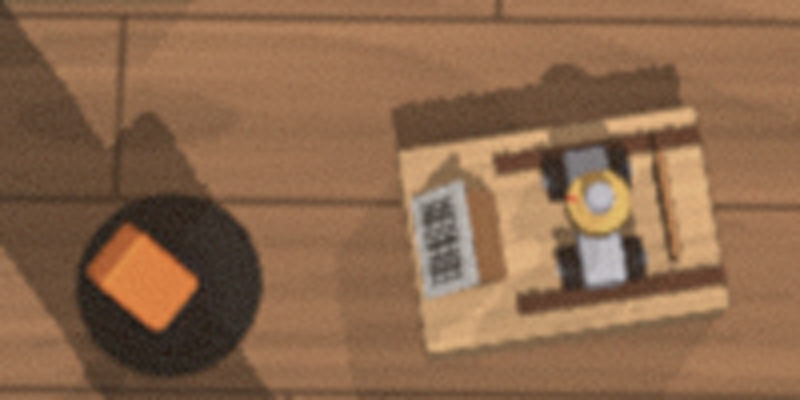

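Run:
```python
from h import *
np.set_printoptions(suppress=True,precision=4)
for n in ("scene","top"):
    z=np.load(n+"0.npz"); p=z['p']; W=cloud(n,z['d']); H=W[...,2]
    hsv=cv2.cvtColor(p,cv2.COLOR_RGB2HSV)
    m=((hsv[...,0]<16)&(hsv[...,1]>140)&(hsv[...,2]>90)&(H>.07)&(H<.16)&(abs(W[...,0]-.45)<.1)&(abs(W[...,1]-.2)<.1)).astype(np.uint8)
    m=cv2.erode(m,np.ones((3,3),np.uint8))>0
    V=hsv[...,2][m]; P=W[m]; print(n,len(P),np.percentile(V,[5,25,50,75,95]))
    # k-means on value
    _,lab,cen=cv2.kmeans(np.float32(V)[:,None],2 if n=='top' else 3,None,(3,50,.1),5,cv2.KMEANS_PP_CENTERS)
    for k in range(len(cen)):
        Q=P[lab.ravel()==k]; 
        for _ in range(3):
            c=Q.mean(0); u,s,vt=np.linalg.svd(Q-c); r=abs((Q-c)@vt[2]); 
            if len(Q)<15: break
            Q=Q[r<2.5*np.median(r)+1e-4]
        nn=vt[2]*np.sign(vt[2][2]); print(cen[k],len(Q),'c',c,'n',nn,'az',np.degrees(np.arctan2(nn[1],nn[0])),'rms',s[2]/len(Q)**.5)
# mat circle in both views
for n in ("scene","top"):
    z=np.load(n+"0.npz"); p=z['p']; W=cloud(n,z['d'])
    m=((p.max(2)<70)&(abs(W[...,0]-.47)<.09)&(abs(W[...,1]-.18)<.09)&(W[...,2]<.03)).astype(np.uint8)
    m=cv2.morphologyEx(m,cv2.MORPH_OPEN,np.ones((3,3)))
    cs,_=cv2.findContours(m,cv2.RETR_EXTERNAL,cv2.CHAIN_APPROX_NONE); c=max(cs,key=cv2.contourArea)
    hull=cv2.convexHull(c)[:,0]
    G=np.array([onplane(n,u,v,.004) for u,v in hull])[:,:2]
    for _ in range(4):
        A=np.c_[2*G,np.ones(len(G))]; s=np.linalg.lstsq(A,(G**2).sum(1),rcond=None)[0]; r=np.sqrt(s[2]+s[:2]@s[:2]); e=abs(np.linalg.norm(G-s[:2],axis=1)-r); G=G[e<max(.003,2*np.median(e))]
    print(n,'mat',s[:2],r,len(G),e.max())
```

```text
scene 185 [134.2 191.  204.  216.  221. ]
[215.3049] 73 c [0.4557 0.1745 0.125 ] n [-0.382  -0.4339  0.816 ] az -131.35816568381827 rms 0.00228551521386199
[140.4516] 28 c [0.4724 0.1664 0.1182] n [-0.7983  0.6022  0.0027] az 142.9716202192839 rms 0.0005331622958941577
[196.2222] 61 c [0.4703 0.1888 0.1269] n [-0.3302 -0.2307  0.9153] az -145.0533289534717 rms 0.003305994461186956
top 301 [172. 213. 216. 219. 220.]
[216.6707] 228 c [0.4525 0.1729 0.1247] n [-0.4304 -0.5683  0.7013] az -127.1380111579397 rms 0.001998654843344888
[176.7143] 45 c [0.4663 0.1924 0.1331] n [0.452  0.6365 0.6249] az 54.6225821012401 rms 0.0007954677708939391
scene mat [0.4703 0.1817] 0.05792709153595804 23 0.002072352384424242
top mat [0.4696 0.1796] 0.05886481740926228 25 0.001210646388192231
```

Run:
```python
from h import *
np.set_printoptions(suppress=True,precision=4)
for n in ("scene","top"):
    z=np.load(n+"0.npz"); p=z['p']; W=cloud(n,z['d']); H=W[...,2]
    hsv=cv2.cvtColor(p,cv2.COLOR_RGB2HSV)
    roi=(abs(W[...,0]-.49)<.09)&(W[...,1]<.03)&(W[...,1]>-.17)
    # label: near-grey, light incl. dark print, close
    m=((hsv[...,1]<60)&(hsv[...,2]>70)&(W[...,1]>-.04)&roi&(H>.045)&(H<.1)).astype(np.uint8)
    m=cv2.morphologyEx(m,cv2.MORPH_CLOSE,np.ones((5,5)))
    cs,_=cv2.findContours(m,cv2.RETR_EXTERNAL,cv2.CHAIN_APPROX_NONE); c=max(cs,key=cv2.contourArea)
    M=np.zeros_like(m); cv2.drawContours(M,[c],-1,1,-1)
    Q=W[cv2.erode(M,np.ones((3,3)))>0]
    for _ in range(3):
        cc=Q.mean(0); u,s,vt=np.linalg.svd(Q-cc); r=abs((Q-cc)@vt[2]); Q=Q[r<3*np.median(r)+1e-4]
    nn=vt[2]*np.sign(vt[2][2])
    rect=cv2.minAreaRect(c); mo=cv2.moments(c); ctr=(mo['m10']/mo['m00'],mo['m01']/mo['m00'])
    print(n,'label px',ctr,rect,'area',mo['m00'],'depthc',cc,'n',nn,'az',np.degrees(np.arctan2(nn[1],nn[0])),'longaxis',vt[0],'ray@.073',onplane(n,*ctr,.073))
    # brass nut
    b=((hsv[...,0]>14)&(hsv[...,0]<32)&(hsv[...,1]>90)&(H>.095)&(H<.15)&roi)
    cs,_=cv2.findContours(b.astype(np.uint8),cv2.RETR_EXTERNAL,cv2.CHAIN_APPROX_NONE); c=max(cs,key=cv2.contourArea)
    print('  nut',b.sum(),cv2.minEnclosingCircle(c),'ellipse',cv2.fitEllipse(c),'H',np.percentile(H[b],[10,50,90]))
    (u,v),rr=cv2.minEnclosingCircle(c); print('  ray@.125',onplane(n,u,v,.125),rr)
    # jig top
    j=((hsv[...,2]>120)&roi&(H>.045)&(H<.063)); j=cv2.morphologyEx(((H>.045)&roi).astype(np.uint8),cv2.MORPH_OPEN,np.ones((3,3)))
    cs,_=cv2.findContours(j,cv2.RETR_EXTERNAL,cv2.CHAIN_APPROX_NONE); c=max(cs,key=cv2.contourArea)[:,0]
    G=np.array([onplane(n,u,v,.055) for u,v in c],np.float32)[:,:2]; print('  jig',cv2.minAreaRect(G))
    r=((hsv[...,0]<8)|(hsv[...,0]>172))&(hsv[...,1]>120)&b_roi if False else None
```

```text
scene label px (346.4897750511247, 241.77198364008177) ((346.6000061035156, 241.80001831054688), (15.205260276794434, 25.938386917114258), 26.56505012512207) area 326.0 depthc [0.4906 0.0039 0.078 ] n [ 0.312  -0.9456  0.0919] az -71.73903145467146 longaxis [0.4483 0.2318 0.8633] ray@.073 [0.4882 0.0024 0.073 ]
  nut 138 ((312.9024353027344, 221.4146270751953), 8.193549156188965) ellipse ((312.80303955078125, 221.673583984375), (13.968466758728027, 15.508962631225586), 169.28236389160156) H [0.1116 0.1254 0.1291]
  ray@.125 [ 0.5091 -0.0872  0.125 ] 8.193549156188965Traceback (most recent call last):
  File "<stdin>", line 26, in <module>
cv2.error: OpenCV(4.12.0) /io/opencv/modules/imgproc/src/convhull.cpp:143: error: (-215:Assertion failed) total >= 0 && (depth == CV_32F || depth == CV_32S) in function 'convexHull'
```

Run:
```python
from h import *
np.set_printoptions(suppress=True,precision=4)
for n in ("scene","top"):
    z=np.load(n+"0.npz"); p=z['p']; W=cloud(n,z['d']); H=W[...,2]
    hsv=cv2.cvtColor(p,cv2.COLOR_RGB2HSV)
    roi=(abs(W[...,0]-.49)<.09)&(W[...,1]<.05)&(W[...,1]>-.2)
    m=((hsv[...,1]<75)&(W[...,1]>-.03)&roi&(H>.05)&(H<.1)).astype(np.uint8)
    m=cv2.morphologyEx(m,cv2.MORPH_CLOSE,np.ones((5,5)))
    cs,_=cv2.findContours(m,cv2.RETR_EXTERNAL,cv2.CHAIN_APPROX_NONE); c=max(cs,key=cv2.contourArea)
    M=np.zeros_like(m); cv2.drawContours(M,[c],-1,1,-1)
    E=cv2.erode(M,np.ones((3,3)))>0
    Q=W[E]
    A=np.c_[Q[:,:2],np.ones(len(Q))]; s=np.linalg.lstsq(A,Q[:,2],rcond=None)[0]; print('fit',s, 'rms',np.std(A@s-Q[:,2]),'az',np.degrees(np.arctan2(-s[1],-s[0])))
    mo=cv2.moments(c); ctr=(mo['m10']/mo['m00'],mo['m01']/mo['m00'])
    rect=cv2.minAreaRect(c); bp=cv2.boxPoints(rect)
    print(n,ctr,rect,Q.mean(0),Q.min(0),Q.max(0),'ray',onplane(n,*ctr,.073))
    img=p[:,:,::-1].copy(); x0,y0,x1,y1={"scene":(270,200,390,290),"top":(270,190,390,290)}[n]
    S=6; im=cv2.resize(img[y0:y1,x0:x1],None,fx=S,fy=S,interpolation=cv2.INTER_CUBIC)
    cv2.polylines(im,[((c[:,0]-[x0,y0]+.5)*S).astype(int)],True,(0,0,255),1)
    j=((H>.03)&roi).astype(np.uint8)
    cs,_=cv2.findContours(j,cv2.RETR_EXTERNAL,cv2.CHAIN_APPROX_NONE); cj=max(cs,key=cv2.contourArea)[:,0]
    G=np.ascontiguousarray(np.array([onplane(n,u,v,.055)[:2] for u,v in cj]),dtype=np.float32); print('jig',cv2.minAreaRect(G))
    cv2.polylines(im,[((cj-[x0,y0]+.5)*S).astype(int)],True,(0,255,0),1)
    b=((hsv[...,0]>14)&(hsv[...,0]<32)&(hsv[...,1]>90)&(H>.095)&(H<.15)&roi)
    cs,_=cv2.findContours(b.astype(np.uint8),cv2.RETR_EXTERNAL,cv2.CHAIN_APPROX_NONE); c=max(cs,key=cv2.contourArea)
    cv2.polylines(im,[((c[:,0]-[x0,y0]+.5)*S).astype(int)],True,(255,0,0),1)
    (u,v),rr=cv2.minEnclosingCircle(c); print('nut',u,v,rr,onplane(n,u,v,.125), 'H',np.percentile(H[b],[10,50,90]))
    cv2.imwrite(f"pics/{n}ov.png",im)
```

```text
fit [ 1.0411  1.0807 -0.4366] rms 0.029800027799913628 az -133.92893708393134
scene (346.6212121212121, 241.64325068870522) ((346.70001220703125, 241.6000213623047), (16.099689483642578, 26.385601043701172), 26.56505012512207) [0.4896 0.0037 0.077 ] [ 0.4404 -0.0216  0.0496] [1.033  0.3059 1.1726] ray [0.4877 0.0025 0.073 ]
jig ((0.507086992263794, -0.06838648021221161), (0.1414322853088379, 0.19579510390758514), 9.37556266784668)
nut 312.9024353027344 221.4146270751953 8.193549156188965 [ 0.5091 -0.0872  0.125 ] H [0.1116 0.1254 0.1291]
fit [ 0.1602 -0.9507 -0.003 ] rms 0.0028401305296918856 az 99.56220552042265
top (300.766125061546, 249.57410142786804) ((300.69561767578125, 249.4706573486328), (27.93745231628418, 14.191237449645996), 81.46923065185547) [0.4881 0.0003 0.0748] [ 0.4578 -0.0179  0.0573] [0.52   0.0177 0.0931] ray [0.4883 0.0003 0.073 ]
jig ((0.49794554710388184, -0.0726175457239151), (0.1327076554298401, 0.1904435157775879), 9.433146476745605)
nut 339.0416564941406 240.9583282470703 8.54430866241455 [ 0.5008 -0.091   0.125 ] H [0.1192 0.1258 0.1295]
```

View pics/sceneov.png

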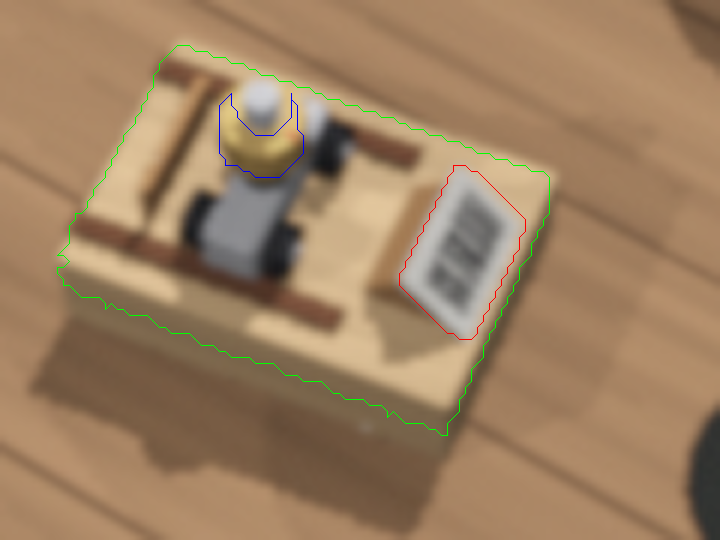

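View pics/topov.png

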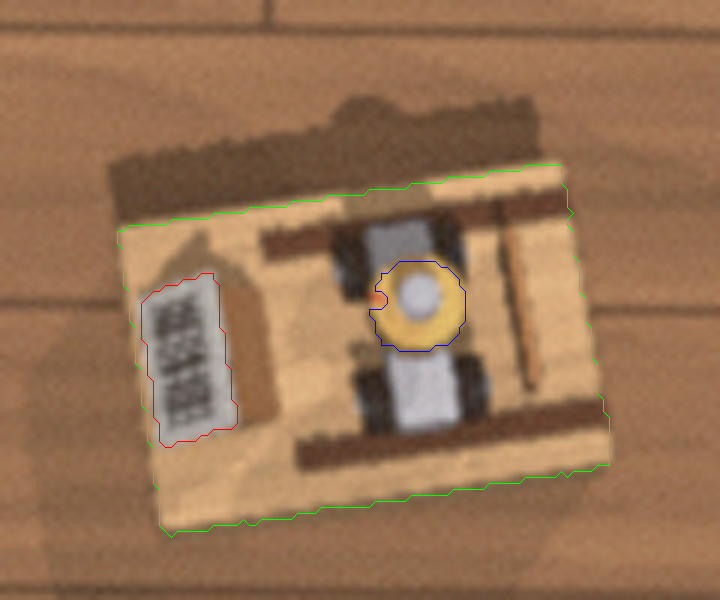

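```bash
python3 -m handwheel '[{"x":0.43,"y":-1,"z":0,"ax":0,"ay":0,"az":-1,"gripper":1},{"x":0.43,"y":-1,"z":0,"ax":0,"ay":0,"az":-1,"gripper":1},{"x":0.43,"y":-1,"z":0,"ax":0,"ay":0,"az":-1,"gripper":1},{"x":0.43,"y":-1,"z":0,"ax":0,"ay":0,"az":-1,"gripper":1},{"x":0.43,"y":-1,"z":0,"ax":0,"ay":0,"az":-1,"gripper":1}]'
python3 -c "
from bench import arm; print(arm.sense()['joint_positions'])"
```

```text
time: 0.72
position: [0.3214, 0.4862, 0.1989]
tcp_rot: [-0.0, 0.466, 0.885, -0.001]
force: [0.3, 0.7, -0.0]
finger_gap: 0.085
[-1.10686776  0.51186639  0.13003761  1.62847547 -0.07527649  1.00746051
 -0.35198907]
```

```bash
python3 -m handwheel '[{"x":0.43,"y":-1,"az":-1,"gripper":1},{"x":0.43,"y":-1,"az":-1,"gripper":1},{"x":0.43,"y":-1,"az":-1,"gripper":1},{"x":0.43,"y":-1,"az":-1,"gripper":1},{"x":0.43,"y":-1,"az":-1,"gripper":1}]'
python3 -m handwheel '[{"x":0.43,"y":-1,"az":-1,"gripper":1},{"x":0.43,"y":-1,"az":-1,"gripper":1},{"x":0.43,"y":-1,"az":-1,"gripper":1},{"x":0.43,"y":-1,"az":-1,"gripper":1},{"x":0.43,"y":-1,"az":-1,"gripper":1}]'
python3 -m handwheel '[{"x":0.43,"y":-1,"az":-1,"gripper":1},{"x":0.43,"y":-1,"az":-1,"gripper":1},{"x":0.43,"y":-1,"gripper":1},{"x":0.43,"y":-1,"gripper":1},{"gripper":1}]'
python3 -c "
from h import *
np.set_printoptions(suppress=True,precision=4)
s=arm.sense(); print(s['joint_positions'],s['position']); q=s['tcp_rot']; M=R.from_quat(np.r_[q[1:],q[0]]).as_matrix(); print(M, np.degrees(np.arctan2(M[1,1],M[0,1])))
p,d=arm.read_camera('top'); cv2.imwrite('pics/t1.png',p[:,:,::-1])"
```

```text
[-1.1069  0.5119  0.13    1.6285 -0.0753  1.0075 -0.352 ] [0.3214 0.4862 0.1989]
[[-0.5655  0.8248 -0.0008]
 [ 0.8248  0.5655 -0.0011]
 [-0.0004 -0.0012 -1.    ]] 34.43579460756918invalid input
invalid input
invalid input
```

View pics/t1.png

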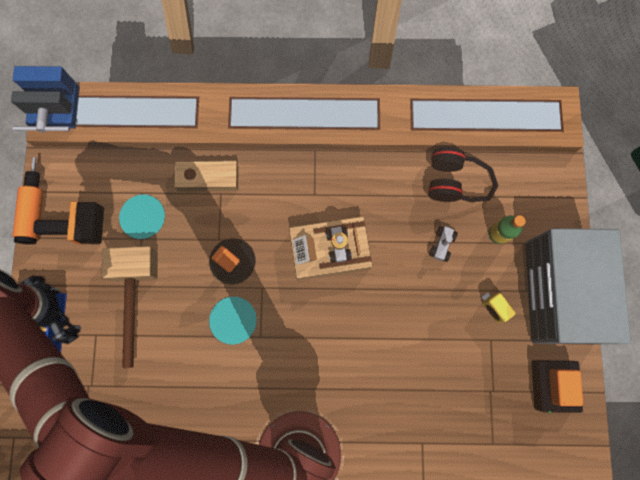

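The rows need all seven keys; the arm hasn't moved beyond the first call.

```bash
python3 -m handwheel '[{"x":0.43,"y":-1,"z":0,"ax":0,"ay":0,"az":-1,"gripper":1},{"x":0.43,"y":-1,"z":0,"ax":0,"ay":0,"az":-1,"gripper":1},{"x":0.43,"y":-1,"z":0,"ax":0,"ay":0,"az":-1,"gripper":1},{"x":0.43,"y":-1,"z":0,"ax":0,"ay":0,"az":-1,"gripper":1},{"x":0.43,"y":-1,"z":0,"ax":0,"ay":0,"az":-1,"gripper":1}]'
python3 -m handwheel '[{"x":0.43,"y":-1,"z":0,"ax":0,"ay":0,"az":-1,"gripper":1},{"x":0.43,"y":-1,"z":0,"ax":0,"ay":0,"az":-1,"gripper":1},{"x":0.43,"y":-1,"z":0,"ax":0,"ay":0,"az":-1,"gripper":1},{"x":0.43,"y":-1,"z":0,"ax":0,"ay":0,"az":-1,"gripper":1},{"x":0.43,"y":-1,"z":0,"ax":0,"ay":0,"az":-1,"gripper":1}]'
python3 -m handwheel '[{"x":0.43,"y":-1,"z":0,"ax":0,"ay":0,"az":-1,"gripper":1},{"x":0.43,"y":-1,"z":0,"ax":0,"ay":0,"az":-1,"gripper":1},{"x":0.43,"y":-1,"z":0,"ax":0,"ay":0,"az":0,"gripper":1},{"x":0.43,"y":-1,"z":0,"ax":0,"ay":0,"az":0,"gripper":1},{"x":0,"y":0,"z":0,"ax":0,"ay":0,"az":0,"gripper":1}]'
python3 -c "
from h import *
np.set_printoptions(suppress=True,precision=4)
s=arm.sense(); print(s['joint_positions'],s['position']); q=s['tcp_rot']; M=R.from_quat(np.r_[q[1:],q[0]]).as_matrix(); print(M, np.degrees(np.arctan2(M[1,1],M[0,1])))
p,d=arm.read_camera('scene'); cv2.imwrite('pics/s1.png',p[:,:,::-1])"
```

```text
time: 1.4
position: [0.3643, 0.3871, 0.1991]
tcp_rot: [-0.0, 0.678, 0.735, -0.0]
force: [0.8, -0.1, 0.0]
finger_gap: 0.085
time: 2.02
position: [0.4074, 0.2872, 0.1991]
tcp_rot: [-0.0, 0.845, 0.534, -0.0]
force: [0.1, 0.2, -0.8]
finger_gap: 0.0853
time: 2.65
position: [0.4424, 0.2061, 0.1994]
tcp_rot: [0.0, 0.897, 0.442, -0.0]
force: [0.3, 0.6, 0.7]
finger_gap: 0.0853
[-0.8428  0.3985  0.5093  1.8895 -0.2405  0.9141 -0.8733] [0.4424 0.2061 0.1994]
[[ 0.6087  0.7934  0.0001]
 [ 0.7934 -0.6087 -0.0006]
 [-0.0004  0.0004 -1.    ]] -37.4959831729927
```

View pics/s1.png

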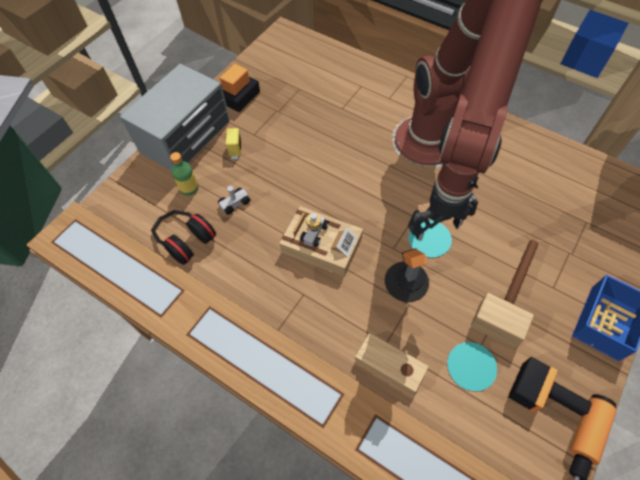

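```bash
python3 -m handwheel '[{"x":0.3,"y":-0.74,"z":0,"ax":0,"ay":0,"az":0.1,"gripper":1},{"x":0.3,"y":-0.74,"z":0,"ax":0,"ay":0,"az":0,"gripper":1},{"x":0,"y":0,"z":-1,"ax":0,"ay":0,"az":0,"gripper":1},{"x":0,"y":0,"z":-1,"ax":0,"ay":0,"az":0,"gripper":1},{"x":0,"y":0,"z":0,"ax":0,"ay":0,"az":0,"gripper":1}]'
python3 -c "
from h import *
for n in ('scene','top'):
  p,d=arm.read_camera(n); x0,y0=(340,190) if n=='scene' else (160,200)
  cv2.imwrite('pics/%s2.png'%n,cv2.resize(p[y0:y0+130,x0:x0+150,::-1],None,fx=4,fy=4))"
```

```text
time: 3.32
position: [0.4526, 0.1778, 0.1582]
tcp_rot: [-0.0, 0.894, 0.448, -0.002]
force: [0.6, 0.2, 1.0]
finger_gap: 0.0855
```

View pics/scene2.png

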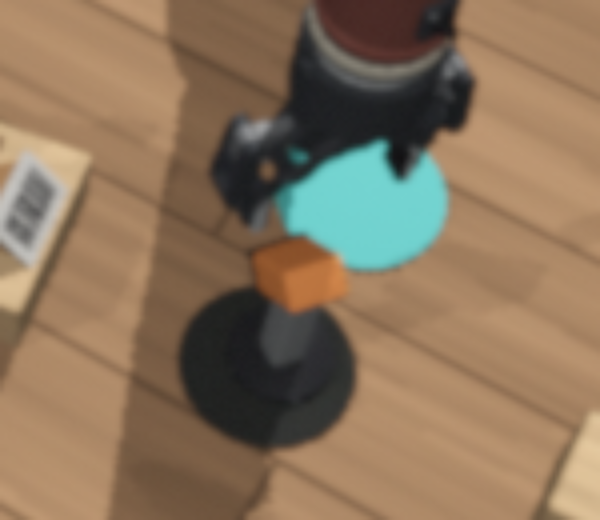

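View pics/top2.png

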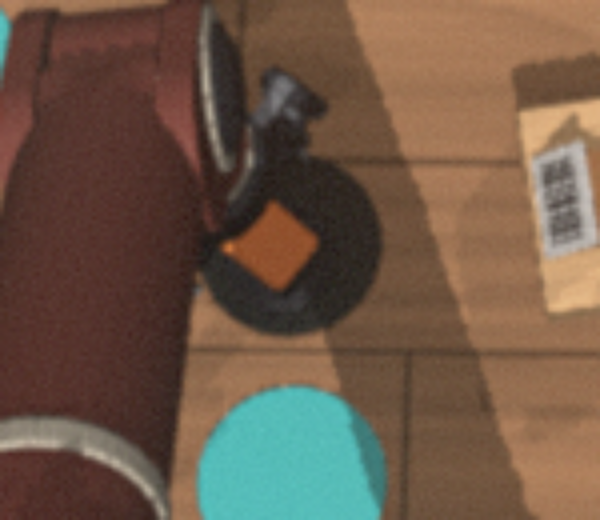

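```bash
python3 -c "
from h import *
np.set_printoptions(suppress=True,precision=4)
s=arm.sense();print(s['position'])
P=s['position']; q=s['tcp_rot']; M=R.from_quat(np.r_[q[1:],q[0]]).as_matrix()
for o in (-.0425,0,.0425):
  for n,x0,y0 in (('scene',340,190),('top',160,200)): print(o,n,(pix(n,P+M[:,1]*o-M[:,2]*.01)-[x0,y0])*4)
G=np.array([.4547,.1766,.109]);print((pix('scene',G)-[340,190])*4,(pix('top',G)-[160,200])*4)
"
```

```text
[0.4542 0.178  0.1598]
-0.0425 scene [375.9004 200.868 ]
-0.0425 top [198.3986 283.192 ]
0 scene [311.6003 222.8968]
0 top [245.961  224.1704]
0.0425 scene [246.4891 245.2034]
0.0425 top [293.0296 165.7615]
[294.1639 269.892 ] [264.7802 240.139 ]
```

```bash
python3 -m handwheel '[{"x":0.03,"y":-0.07,"z":-0.9,"ax":0,"ay":0,"az":0,"gripper":1},{"x":0,"y":0,"z":-0.9,"ax":0,"ay":0,"az":0,"gripper":1},{"x":0,"y":0,"z":-0.9,"ax":0,"ay":0,"az":0,"gripper":1},{"x":0,"y":0,"z":-0.8,"ax":0,"ay":0,"az":0,"gripper":1},{"x":0,"y":0,"z":0,"ax":0,"ay":0,"az":0,"gripper":1}]'
python3 -m handwheel '[{"x":0,"y":0,"z":0,"ax":0,"ay":0,"az":0,"gripper":0},{"x":0,"y":0,"z":0,"ax":0,"ay":0,"az":0,"gripper":0},{"x":0,"y":0,"z":0,"ax":0,"ay":0,"az":0,"gripper":0},{"x":0,"y":0,"z":0,"ax":0,"ay":0,"az":0,"gripper":0},{"x":0,"y":0,"z":0,"ax":0,"ay":0,"az":0,"gripper":0}]'
```

```text
time: 4.05
position: [0.4544, 0.1765, 0.0894]
tcp_rot: [-0.0, 0.894, 0.448, -0.0]
force: [-0.0, 0.5, 0.6]
finger_gap: 0.0852
time: 4.68
position: [0.4549, 0.1768, 0.0905]
tcp_rot: [-0.0, 0.894, 0.448, 0.001]
force: [-1.4, 1.0, 5.5]
finger_gap: 0.0382
```

```bash
python3 -m handwheel '[{"x":0,"y":0,"z":0,"ax":0,"ay":0,"az":0,"gripper":0},{"x":0,"y":0,"z":0.5,"ax":0,"ay":0,"az":0,"gripper":0},{"x":0,"y":0,"z":0.8,"ax":0,"ay":0,"az":0,"gripper":0},{"x":0,"y":0,"z":0.9,"ax":0,"ay":0,"az":0,"gripper":0},{"x":0,"y":0,"z":0.8,"ax":0,"ay":0,"az":0,"gripper":0}]'
python3 -c "
from h import *
for n in ('scene','top'):
  p,d=arm.read_camera(n); np.savez(n+'3.npz',p=p,d=d); x0,y0=(340,180) if n=='scene' else (160,200)
  cv2.imwrite('pics/%s3.png'%n,cv2.resize(p[y0:y0+130,x0:x0+150,::-1],None,fx=4,fy=4))
print(arm.sense()['position'])"
```

```text
time: 5.3
position: [0.454, 0.1761, 0.1501]
tcp_rot: [-0.0, 0.894, 0.448, -0.0]
force: [0.6, -0.3, -2.6]
finger_gap: 0.0378
[0.45547803 0.17645679 0.15097279]
```

View pics/scene3.png

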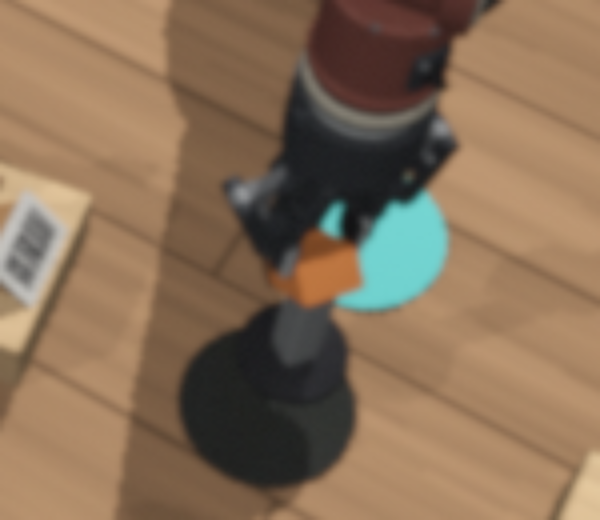

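View pics/top3.png

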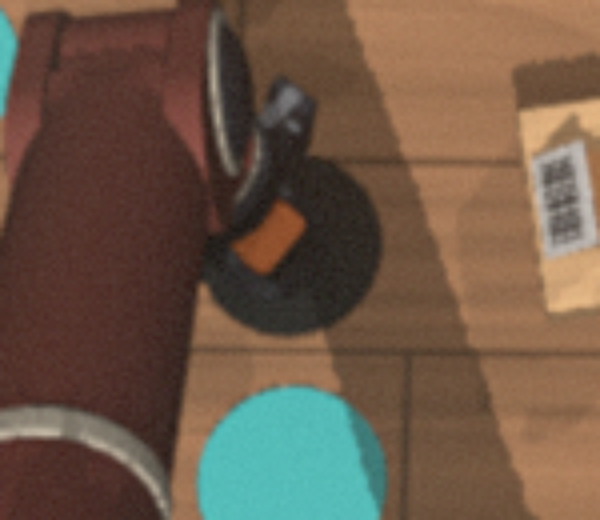

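```bash
cat > om.py <<'E'
from h import *
import sys
np.set_printoptions(suppress=True,precision=4)
s=arm.sense(); T=s['position']
for n in ("scene","top"):
    z=np.load(n+sys.argv[1]+".npz"); p=z['p']; W=cloud(n,z['d']); H=W[...,2]
    hsv=cv2.cvtColor(p,cv2.COLOR_RGB2HSV)
    m=((hsv[...,0]<16)&(hsv[...,1]>140)&(hsv[...,2]>60)&(abs(H-T[2]-.02)<.05)&(np.linalg.norm(W[...,:2]-T[:2],axis=-1)<.06)).astype(np.uint8)
    m=cv2.erode(m,np.ones((3,3),np.uint8))>0
    V=hsv[...,2][m]; P=W[m]; print(n,len(P))
    _,lab,cen=cv2.kmeans(np.float32(V)[:,None],2,None,(3,50,.1),5,cv2.KMEANS_PP_CENTERS)
    for k in range(len(cen)):
        Q=P[lab.ravel()==k]
        for _ in range(3):
            if len(Q)<12: break
            c=Q.mean(0); u,sv,vt=np.linalg.svd(Q-c); r=abs((Q-c)@vt[2])
            Q=Q[r<2.5*np.median(r)+1e-4]
        if len(Q)<12: continue
        nn=vt[2]*np.sign(vt[2][2]); print(cen[k],len(Q),'c-T',c-T,'n',nn,'az',np.degrees(np.arctan2(nn[1],nn[0])),'el',np.degrees(np.arcsin(nn[2])),'rms',sv[2]/len(Q)**.5)
E
python3 om.py 3
```

```text
scene 148
[132.7714] 29 c-T [0.0042 0.0024 0.0392] n [ 0.0317 -0.8677  0.4961] az -87.90911289380514 el 29.744158874332456 rms 0.002473234745690123
[184.8319] 91 c-T [0.0149 0.0126 0.042 ] n [0.4796 0.5372 0.6938] az 48.239377233402166 el 43.931814340213656 rms 0.0013131178015369168
top 94
[144.1644] 67 c-T [-0.0082 -0.0157  0.0223] n [-0.4922 -0.6668  0.5595] az -126.43158361379446 el 34.021262329840596 rms 0.0015422791357399468
[132.0952] 21 c-T [-0.0108 -0.0064  0.0272] n [-0.5203 -0.6386  0.567 ] az -129.17184617219615 el 34.5382587175882 rms 0.0015000824931326441
```

```bash
cat > fm.py <<'E'
from h import *
import sys
np.set_printoptions(suppress=True,precision=4)
s=arm.sense(); T=s['position']; q=s['tcp_rot']; M=R.from_quat(np.r_[q[1:],q[0]]).as_matrix()
hd=np.r_[-M[:2,0],0]   # scanner forward if tool x = back ; printed
print('T',T,'tool x',M[:,0],'y',M[:,1])
for n in ("scene","top"):
    z=np.load(n+sys.argv[1]+".npz"); p=z['p']; W=cloud(n,z['d']); H=W[...,2]
    m=(abs(H-(T[2]+.019-.105+.008))<.022)&(np.linalg.norm(W[...,:2]-T[:2],axis=-1)<.07)&(p.max(2)<110)
    m=cv2.erode(m.astype(np.uint8),np.ones((2,2)))>0
    Q=W[m]
    L=(Q-T)@np.c_[hd,np.cross([0,0,1],hd),[0,0,1]]
    print(n,len(Q),'fwd/side/z percentiles',np.percentile(L,[2,10,50,90,98],axis=0))
    A=np.c_[L[:,:2],np.ones(len(L))]; keep=np.ones(len(L),bool)
    for _ in range(5):
        sol=np.linalg.lstsq(A[keep],L[keep,2],rcond=None)[0]; e=abs(A@sol-L[:,2]); keep=e<.004
    print(' slopes fwd,side deg',np.degrees(np.arctan(sol[:2])),keep.sum(),np.std((A@sol-L[:,2])[keep]), 'z0',sol[2])
E
python3 fm.py 3
```

```text
T [0.4555 0.1765 0.151 ] tool x [0.5986 0.801  0.003 ] y [ 0.801  -0.5986  0.0018]
scene 383 fwd/side/z percentiles [[-0.0424 -0.0309 -0.0837]
 [-0.0371 -0.0216 -0.0808]
 [-0.02    0.0104 -0.0769]
 [ 0.0079  0.027  -0.0721]
 [ 0.0187  0.0323 -0.0648]]
 slopes fwd,side deg [-0.1744  0.9653] 298 0.0018896533071722597 z0 -0.07713462655323461
top 165 fwd/side/z percentiles [[-0.0131 -0.0322 -0.0839]
 [-0.007  -0.0293 -0.082 ]
 [ 0.0145 -0.0075 -0.0778]
 [ 0.0248  0.0286 -0.0738]
 [ 0.028   0.0321 -0.0724]]
 slopes fwd,side deg [-0.8738 -1.5343] 130 0.0018875621220623704 z0 -0.07761959612370947
```

```bash
python3 -m handwheel '[{"x":0.12,"y":-0.61,"z":0,"ax":0,"ay":0,"az":0.96,"gripper":0},{"x":0.12,"y":-0.61,"z":0,"ax":0,"ay":0,"az":0.96,"gripper":0},{"x":0.12,"y":-0.61,"z":0,"ax":0,"ay":0,"az":0.96,"gripper":0},{"x":0.12,"y":-0.61,"z":0,"ax":0,"ay":0,"az":0.96,"gripper":0},{"x":0.12,"y":-0.61,"z":-0.2,"ax":0,"ay":0,"az":0.96,"gripper":0}]'
python3 -m handwheel '[{"x":0.12,"y":-0.61,"z":-0.2,"ax":0,"ay":0,"az":0.96,"gripper":0},{"x":0.12,"y":-0.61,"z":-0.3,"ax":0,"ay":0,"az":0.96,"gripper":0},{"x":0.12,"y":-0.61,"z":-0.2,"ax":0,"ay":0,"az":0.96,"gripper":0},{"x":0,"y":0,"z":0,"ax":0,"ay":0,"az":0,"gripper":0},{"x":0,"y":0,"z":0,"ax":0,"ay":0,"az":0,"gripper":0}]'
python3 -c "
from h import *
for n in ('scene','top'):
  p,d=arm.read_camera(n); np.savez(n+'4.npz',p=p,d=d); x0,y0=(290,180) if n=='scene' else (190,180)
  cv2.imwrite('pics/%s4.png'%n,cv2.resize(p[y0:y0+130,x0:x0+180,::-1],None,fx=4,fy=4))
s=arm.sense();print(s['position']);q=s['tcp_rot']; M=R.from_quat(np.r_[q[1:],q[0]]).as_matrix(); print(M, 'heading',np.degrees(np.arctan2(-M[1,0],-M[0,0])))"; python3 fm.py 4
```

```text
time: 6.02
position: [0.4661, 0.1147, 0.1449]
tcp_rot: [-0.0, 0.753, 0.658, -0.0]
force: [0.3, 0.2, -2.8]
finger_gap: 0.0375
time: 6.65
position: [0.4734, 0.0793, 0.1312]
tcp_rot: [-0.0, 0.648, 0.762, -0.0]
force: [0.0, -0.3, -4.0]
finger_gap: 0.0376
[0.47352759 0.07956843 0.13136449]
[[-1.62223875e-01  9.86753964e-01 -1.69336295e-04]
 [ 9.86753890e-01  1.62223930e-01  3.95525741e-04]
 [ 4.17756992e-04 -1.02929529e-04 -9.99999907e-01]] heading -80.66399768431903
T [0.4735 0.0796 0.1314] tool x [-0.1622  0.9868  0.0004] y [ 0.9868  0.1622 -0.0001]
scene 356 fwd/side/z percentiles [[-0.0407 -0.0229 -0.0835]
 [-0.0352 -0.0113 -0.0803]
 [-0.0147  0.0131 -0.0765]
 [ 0.0145  0.0295 -0.0726]
 [ 0.0204  0.0343 -0.0636]]
 slopes fwd,side deg [ 1.5516 -1.2825] 294 0.0020343450393901434 z0 -0.07592695110274963
top 48 fwd/side/z percentiles [[ 0.0085 -0.0311 -0.0834]
 [ 0.0099 -0.0284 -0.0812]
 [ 0.0159 -0.0192 -0.0789]
 [ 0.0233 -0.0127 -0.0747]
 [ 0.0259 -0.0101 -0.0726]]
 slopes fwd,side deg [-14.7151  10.5909] 41 0.0017242459141648115 z0 -0.07021575931153856
```

View pics/scene4.png

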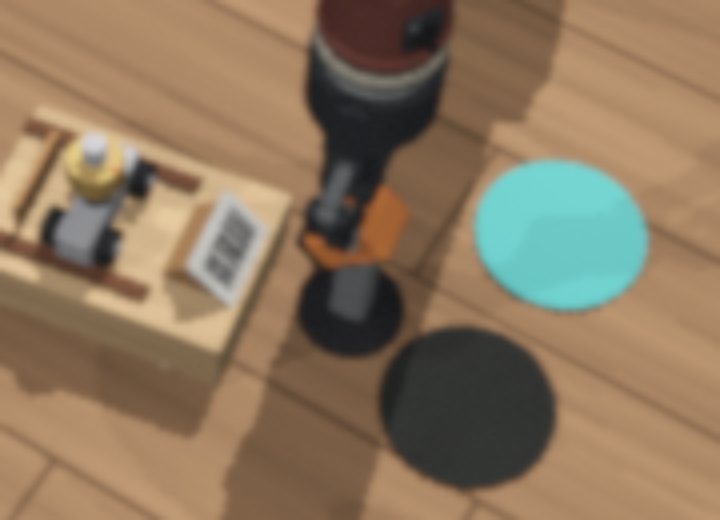

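View pics/top4.png

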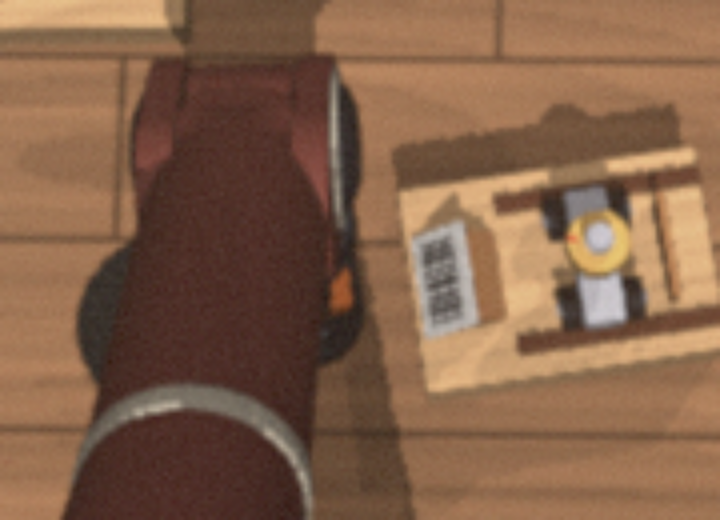

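```bash
python3 -m handwheel '[{"x":0.05,"y":-0.04,"z":0.03,"ax":0,"ay":0,"az":0,"gripper":0},{"x":0,"y":0,"z":0,"ax":0,"ay":0,"az":0,"gripper":0},{"x":0,"y":0,"z":0,"ax":0,"ay":0,"az":0,"gripper":0},{"x":0,"y":0,"z":0,"ax":0,"ay":0,"az":0,"gripper":0},{"x":0,"y":0,"z":0,"ax":0,"ay":0,"az":0,"gripper":0}]'
python3 -m handwheel '[{"x":0,"y":0,"z":0,"ax":0,"ay":0,"az":0,"gripper":0},{"x":0,"y":0,"z":0,"ax":0,"ay":0,"az":0,"gripper":0},{"x":0,"y":0,"z":0,"ax":0,"ay":0,"az":0,"gripper":0},{"x":0,"y":0,"z":0,"ax":0,"ay":0,"az":0,"gripper":0},{"x":0,"y":0,"z":0,"ax":0,"ay":0,"az":0,"gripper":0}]'
python3 -m handwheel '[{"x":0,"y":0,"z":0,"ax":0,"ay":0,"az":0,"gripper":0},{"x":0,"y":0,"z":0,"ax":0,"ay":0,"az":0,"gripper":0},{"x":0,"y":0,"z":0,"ax":0,"ay":0,"az":0,"gripper":0},{"x":0,"y":0,"z":0,"ax":0,"ay":0,"az":0,"gripper":0},{"x":0,"y":0,"z":0,"ax":0,"ay":0,"az":0,"gripper":0}]'
python3 -m handwheel '[{"x":0,"y":0,"z":0,"ax":0,"ay":0,"az":0,"gripper":0},{"x":0,"y":0,"z":0,"ax":0,"ay":0,"az":0,"gripper":0},{"x":0,"y":0,"z":0,"ax":0,"ay":0,"az":0,"gripper":0},{"x":0,"y":0,"z":0,"ax":0,"ay":0,"az":0,"gripper":0},{"x":0,"y":0,"z":0,"ax":0,"ay":0,"az":0,"gripper":0}]'
python3 - <<'E'
from h import *
np.set_printoptions(suppress=True,precision=4)
# mat centre in stored scene4
z=np.load("scene4.npz"); p=z['p']; W=cloud("scene",z['d'])
m=((p.max(2)<75)&(abs(W[...,0]-.47)<.09)&(abs(W[...,1]-.18)<.07)&(W[...,2]<.015)).astype(np.uint8)
m=cv2.morphologyEx(m,cv2.MORPH_OPEN,np.ones((3,3)))
cs,_=cv2.findContours(m,cv2.RETR_EXTERNAL,cv2.CHAIN_APPROX_NONE); c=max(cs,key=cv2.contourArea)
e=cv2.fitEllipse(c); print(e,onplane('scene',*e[0],.004))
E
```

```text
time: 7.38
position: [0.4746, 0.0779, 0.132]
tcp_rot: [-0.0, 0.647, 0.762, -0.0]
force: [0.2, 0.4, -3.9]
finger_gap: 0.038
time: 8.0
position: [0.4747, 0.0779, 0.132]
tcp_rot: [-0.0, 0.647, 0.762, -0.0]
force: [-0.6, -0.8, -3.4]
finger_gap: 0.0378
time: 8.62
position: [0.4747, 0.0779, 0.132]
tcp_rot: [-0.0, 0.647, 0.762, -0.0]
force: [0.4, 0.3, -2.4]
finger_gap: 0.0376
time: 9.25
position: [0.4747, 0.0779, 0.132]
tcp_rot: [-0.0, 0.647, 0.762, 0.0]
force: [-0.5, 0.1, -3.0]
finger_gap: 0.038
((405.9790344238281, 281.3246765136719), (38.1168327331543, 43.0323486328125), 109.49300384521484) [0.472  0.1804 0.004 ]
```

```bash
python3 -m handwheel '[{"x":0,"y":0.6,"z":0.2,"ax":0,"ay":0,"az":0,"gripper":0},{"x":0,"y":0.9,"z":0.2,"ax":0,"ay":0,"az":0,"gripper":0},{"x":0,"y":0.9,"z":0,"ax":0,"ay":0,"az":0,"gripper":0},{"x":-0.06,"y":0.9,"z":-0.2,"ax":0,"ay":0,"az":0,"gripper":0},{"x":-0.06,"y":0.8,"z":-0.2,"ax":0,"ay":0,"az":0,"gripper":0}]'
python3 -m handwheel '[{"x":0,"y":0.6,"z":-0.4,"ax":0,"ay":0,"az":0,"gripper":0},{"x":0,"y":0,"z":-0.6,"ax":0,"ay":0,"az":0,"gripper":0},{"x":0,"y":0,"z":-0.5,"ax":0,"ay":0,"az":0,"gripper":0},{"x":0,"y":0,"z":-0.3,"ax":0,"ay":0,"az":0,"gripper":0},{"x":0,"y":0,"z":0,"ax":0,"ay":0,"az":0,"gripper":0}]'
python3 -c "
from h import *
for n in ('scene',):
  p,d=arm.read_camera(n); np.savez(n+'5.npz',p=p,d=d); x0,y0=(290,180) if n=='scene' else (190,180)
  cv2.imwrite('pics/%s5.png'%n,cv2.resize(p[y0:y0+130,x0:x0+180,::-1],None,fx=4,fy=4))
s=arm.sense();print(s['position'],s['force'])"
```

```text
time: 9.88
position: [0.4718, 0.1614, 0.1315]
tcp_rot: [-0.0, 0.647, 0.762, -0.0]
force: [0.1, -0.6, -1.8]
finger_gap: 0.0378
time: 10.5
position: [0.472, 0.1711, 0.0955]
tcp_rot: [-0.0, 0.648, 0.762, -0.001]
force: [-0.2, -1.0, -2.5]
finger_gap: 0.0374
[0.47238994 0.17135067 0.09588658] [-0.53788378  0.42270011 -2.55119349]
```

View pics/scene5.png

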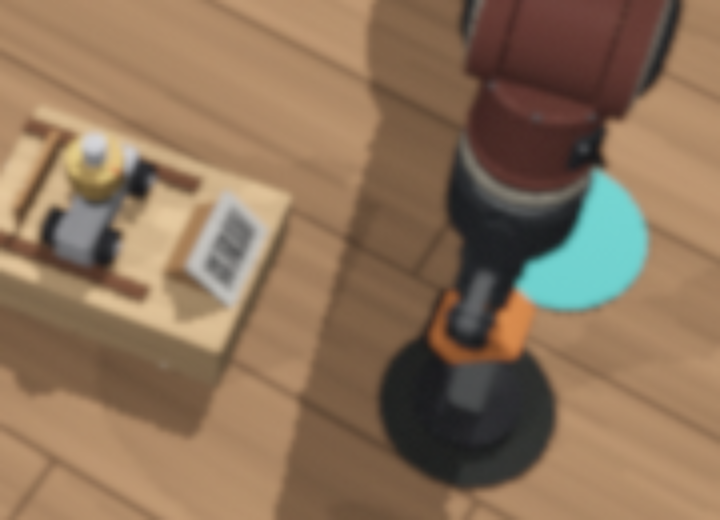

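Over the mat, well centred, about 5 mm above contact. Lower slowly.

```bash
python3 -m handwheel '[{"x":0,"y":0,"z":-0.15,"ax":0,"ay":0,"az":0,"gripper":0},{"x":0,"y":0,"z":-0.1,"ax":0,"ay":0,"az":0,"gripper":0},{"x":0,"y":0,"z":-0.05,"ax":0,"ay":0,"az":0,"gripper":0},{"x":0,"y":0,"z":0,"ax":0,"ay":0,"az":0,"gripper":0}]'
```

```text
time: 11.05
position: [0.4723, 0.1719, 0.0906]
tcp_rot: [-0.0, 0.647, 0.762, 0.0]
force: [-2.3, -0.4, 3.9]
finger_gap: 0.0377
```

```bash
python3 -m handwheel '[{"x":0,"y":0,"z":0,"ax":0,"ay":0,"az":0,"gripper":1},{"x":0,"y":0,"z":0,"ax":0,"ay":0,"az":0,"gripper":1},{"x":0,"y":0,"z":0,"ax":0,"ay":0,"az":0,"gripper":1},{"x":0,"y":0,"z":0,"ax":0,"ay":0,"az":0,"gripper":1},{"x":0,"y":0,"z":0.4,"ax":0,"ay":0,"az":0,"gripper":1}]'
python3 -m handwheel '[{"x":0,"y":0,"z":0.8,"ax":0,"ay":0,"az":0,"gripper":1},{"x":0,"y":0,"z":1,"ax":0,"ay":0,"az":0,"gripper":1},{"x":0,"y":0,"z":1,"ax":0,"ay":0,"az":0,"gripper":1},{"x":0,"y":0,"z":1,"ax":0,"ay":0,"az":0,"gripper":1},{"x":0,"y":0,"z":1,"ax":0,"ay":0,"az":0,"gripper":1}]'
python3 -c "
from h import *
np.set_printoptions(suppress=True,precision=4)
for n in ('scene','top'):
  p,d=arm.read_camera(n); np.savez(n+'6.npz',p=p,d=d)
  cv2.imwrite('pics/%s6.png'%n,p[:,:,::-1])
s=arm.sense();print(s['position'],s['joint_positions'])"
```

```text
time: 11.68
position: [0.4718, 0.1717, 0.0978]
tcp_rot: [-0.0, 0.647, 0.762, -0.001]
force: [0.3, 0.5, 0.7]
finger_gap: 0.0856
time: 12.3
position: [0.4723, 0.1718, 0.1952]
tcp_rot: [0.0, 0.647, 0.762, 0.0]
force: [-0.1, -0.2, 0.3]
finger_gap: 0.0853
[0.474  0.1723 0.1964] [-0.5779  0.3985  0.2623  1.8526 -0.1291  0.9013 -0.093 ]
```

View pics/scene6.png

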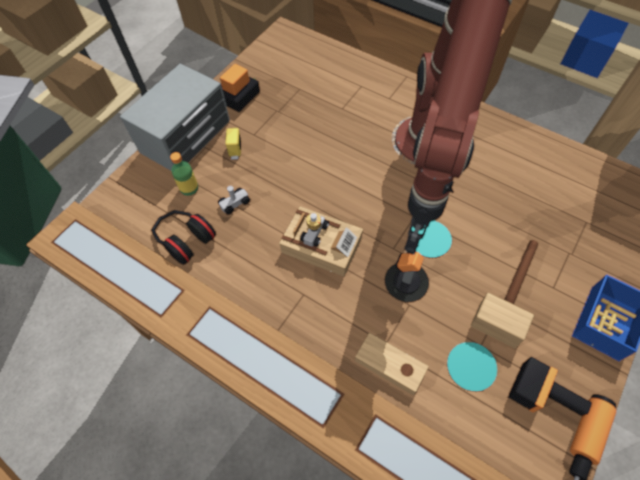

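View pics/top6.png

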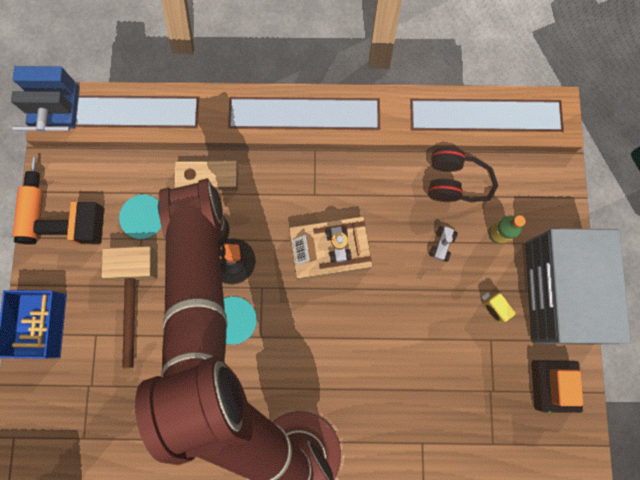

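Run:
```python
from h import *
np.set_printoptions(suppress=True,precision=4)
for k in ("0","4","6"):
  for n in ("scene","top"):
    z=np.load(n+k+".npz"); p=z['p']; W=cloud(n,z['d']); H=W[...,2]
    hsv=cv2.cvtColor(p,cv2.COLOR_RGB2HSV)
    roi=(abs(W[...,0]-.505)<.05)&(abs(W[...,1]+.09)<.05)
    b=(roi&(H>.105)&(H<.16)&(hsv[...,1]<70)).astype(np.uint8)
    mo=cv2.moments(b,True); u,v=mo['m10']/mo['m00'],mo['m01']/mo['m00']
    print(k,n,'bolt',b.sum(),u,v,onplane(n,u,v,.142 if n=='top' else .137))
    if n=='top':
      a=(roi&(H>.108)&(H<.16)).astype(np.uint8); cs,_=cv2.findContours(a,0,cv2.CHAIN_APPROX_NONE); c=max(cs,key=cv2.contourArea)
      e=cv2.minAreaRect(c); print('  nut',e,onplane(n,*e[0],.1255), onplane(n,*(np.mean([[u,v],e[0]],0)),.13))
      r=roi&((hsv[...,0]<9)|(hsv[...,0]>170))&(hsv[...,1]>110)&(H>.1); print('  red',r.sum(),W[r].mean(0))
```

```text
0 scene bolt 48 313.0625 217.3125 [ 0.5047 -0.0892  0.137 ]
0 top bolt 53 339.20754716981133 240.49056603773585 [ 0.4985 -0.0906  0.142 ]
  nut ((339.0, 241.0), (16.0, 16.0), 90.0) [ 0.5006 -0.0909  0.1255] [ 0.5003 -0.0909  0.13  ]
  red 0 [nan nan nan]
4 scene bolt 49 313.265306122449 217.08163265306123 [ 0.5038 -0.0891  0.137 ]
4 top bolt 55 339.2909090909091 240.05454545454546 [ 0.4996 -0.0908  0.142 ]
  nut ((339.0, 241.0), (16.0, 16.0), 90.0) [ 0.5006 -0.0909  0.1255] [ 0.5008 -0.091   0.13  ]
  red 0 [nan nan nan]
6 scene bolt 51 313.29411764705884 217.52941176470588 [ 0.5049 -0.0883  0.137 ]
6 top bolt 54 339.4074074074074 239.90740740740742 [ 0.4999 -0.0911  0.142 ]
  nut ((339.0, 241.0), (16.0, 16.0), 90.0) [ 0.5006 -0.0909  0.1255] [ 0.501  -0.0912  0.13  ]
  red 0 [nan nan nan]<stdin>:14: RuntimeWarning: Mean of empty slice.
  ret = um.true_divide(
```

```bash
python3 -m handwheel '[{"x":0.07,"y":-0.66,"z":0,"ax":0,"ay":0,"az":1,"gripper":1},{"x":0.07,"y":-0.66,"z":0,"ax":0,"ay":0,"az":1,"gripper":1},{"x":0.07,"y":-0.66,"z":0,"ax":0,"ay":0,"az":1,"gripper":1},{"x":0.07,"y":-0.66,"z":0,"ax":0,"ay":0,"az":1,"gripper":1},{"x":0.07,"y":-0.66,"z":0,"ax":0,"ay":0,"az":1,"gripper":1}]'
python3 -m handwheel '[{"x":0.07,"y":-0.66,"z":0,"ax":0,"ay":0,"az":1,"gripper":1},{"x":0.07,"y":-0.66,"z":0,"ax":0,"ay":0,"az":1,"gripper":1},{"x":0.07,"y":-0.66,"z":0,"ax":0,"ay":0,"az":1,"gripper":1},{"x":0.07,"y":-0.66,"z":0,"ax":0,"ay":0,"az":1,"gripper":1},{"x":0.07,"y":-0.66,"z":0,"ax":0,"ay":0,"az":1,"gripper":1}]'
python3 -m handwheel '[{"x":0.07,"y":-0.66,"z":0,"ax":0,"ay":0,"az":1,"gripper":1},{"x":0.07,"y":-0.66,"z":0,"ax":0,"ay":0,"az":1,"gripper":1},{"x":0.07,"y":-0.66,"z":0,"ax":0,"ay":0,"az":1,"gripper":1},{"x":0.07,"y":-0.66,"z":0,"ax":0,"ay":0,"az":1,"gripper":1},{"x":0.07,"y":-0.66,"z":0,"ax":0,"ay":0,"az":1,"gripper":1}]'
python3 -m handwheel '[{"x":0.07,"y":-0.66,"z":0,"ax":0,"ay":0,"az":1,"gripper":1},{"x":0.07,"y":-0.66,"z":0,"ax":0,"ay":0,"az":1,"gripper":1},{"x":0.07,"y":-0.66,"z":0,"ax":0,"ay":0,"az":1,"gripper":1},{"x":0.07,"y":-0.66,"z":0,"ax":0,"ay":0,"az":1,"gripper":1},{"x":0,"y":0,"z":0,"ax":0,"ay":0,"az":1,"gripper":1}]'
cat > st.py <<'E'
from h import *
np.set_printoptions(suppress=True,precision=4)
s=arm.sense(); q=s['tcp_rot']; M=R.from_quat(np.r_[q[1:],q[0]]).as_matrix()
print('t',s['time'],s['position'],'j',s['joint_positions'],'yaw',np.degrees(np.arctan2(M[1,1],M[0,1])),'F',s['force'],'M',s['moment'],'gap',s['finger_gap'],'tilt',M[:2,2])
E
python3 st.py
```

```text
time: 13.02
position: [0.4788, 0.1053, 0.1933]
tcp_rot: [-0.001, 0.427, 0.904, -0.0]
force: [-0.1, 0.3, 0.8]
finger_gap: 0.0857
time: 13.65
position: [0.4857, 0.0393, 0.1933]
tcp_rot: [-0.001, 0.178, 0.984, -0.0]
force: [0.2, -0.9, 0.2]
finger_gap: 0.0852
time: 14.28
position: [0.4928, -0.0266, 0.1933]
tcp_rot: [-0.001, -0.083, 0.997, 0.0]
force: [-0.9, -0.3, 0.5]
finger_gap: 0.0856
time: 14.9
position: [0.4983, -0.0805, 0.1932]
tcp_rot: [-0.001, -0.337, 0.942, -0.0]
force: [-0.2, 0.7, -0.3]
finger_gap: 0.0852
t 14.9 [ 0.4983 -0.0805  0.1932] j [ 0.271   0.4061 -0.2184  1.8397  0.1096  0.9087  2.2599] yaw 129.36072562301518 F [-0.2379  0.6506 -0.3132] M [-0.0114 -0.0342  0.0367] gap 0.08516033758868728 tilt [-0.0013 -0.0005]
```

```bash
python3 -m handwheel '[{"x":0.16,"y":-0.5,"z":0,"ax":0,"ay":0,"az":0,"gripper":1},{"x":0,"y":0,"z":-0.9,"ax":0,"ay":0,"az":0,"gripper":1},{"x":0,"y":0,"z":-0.7,"ax":0,"ay":0,"az":0,"gripper":1},{"x":0,"y":0,"z":0,"ax":0,"ay":0,"az":0,"gripper":1}]'
python3 -c "
from h import *
for n in ('scene','top'):
  p,d=arm.read_camera(n); np.savez(n+'7.npz',p=p,d=d); x0,y0=(250,160) if n=='scene' else (270,180)
  cv2.imwrite('pics/%s7.png'%n,cv2.resize(p[y0:y0+130,x0:x0+150,::-1],None,fx=4,fy=4))
"; python3 st.py
```

```text
time: 15.4
position: [0.501, -0.0889, 0.1607]
tcp_rot: [-0.001, -0.336, 0.942, 0.001]
force: [0.2, -0.3, 0.6]
finger_gap: 0.0853
t 15.5 [ 0.5023 -0.0888  0.162 ] j [ 0.2783  0.4512 -0.2101  1.8686  0.1231  0.8342  2.2626] yaw 129.3074747242146 F [ 0.3343 -0.2158  0.1911] M [ 0.028  -0.0116 -0.0212] gap 0.08539192314639422 tilt [ 0.0001 -0.    ]
```

View pics/scene7.png

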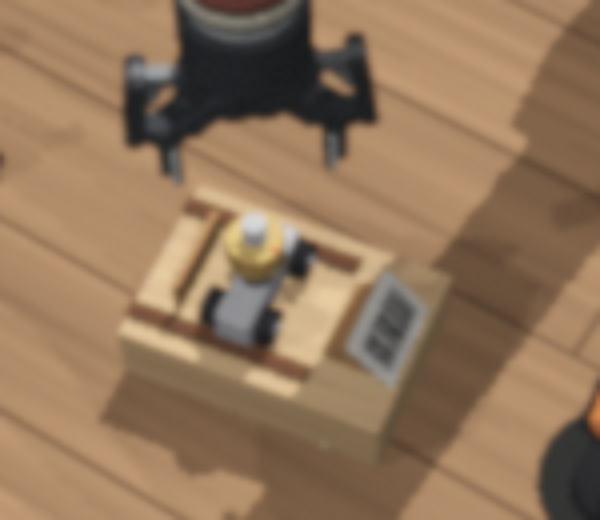

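View pics/top7.png

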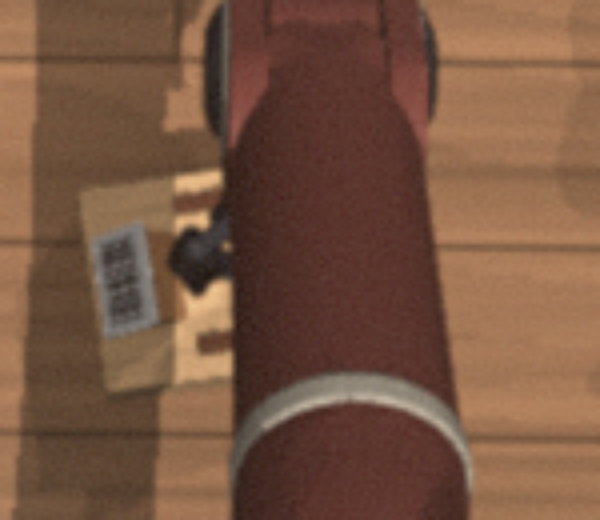

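```bash
python3 -m handwheel '[{"x":-0.02,"y":-0.08,"z":-0.9,"ax":0,"ay":0,"az":0,"gripper":1},{"x":0,"y":0,"z":-0.9,"ax":0,"ay":0,"az":0,"gripper":1},{"x":0,"y":0,"z":-0.9,"ax":0,"ay":0,"az":0,"gripper":1},{"x":0,"y":0,"z":-0.65,"ax":0,"ay":0,"az":0,"gripper":1},{"x":0,"y":0,"z":0,"ax":0,"ay":0,"az":0,"gripper":1}]'
python3 st.py
python3 -c "
from h import *
for n in ('scene',):
  p,d=arm.read_camera(n); x0,y0=(250,160)
  cv2.imwrite('pics/%s8.png'%n,cv2.resize(p[y0:y0+130,x0:x0+150,::-1],None,fx=4,fy=4))
"
```

```text
time: 16.12
position: [0.5014, -0.0904, 0.0946]
tcp_rot: [-0.001, -0.336, 0.942, 0.0]
force: [-0.3, 0.7, -0.3]
finger_gap: 0.0853
t 16.125 [ 0.5014 -0.0904  0.0946] j [ 0.2628  0.5458 -0.1877  1.9431  0.1571  0.6678  2.235 ] yaw 129.32004191684135 F [-0.2574  0.6798 -0.3413] M [-0.0643  0.0314 -0.0092] gap 0.08527989171544355 tilt [-0.0012  0.0001]
```

View pics/scene8.png

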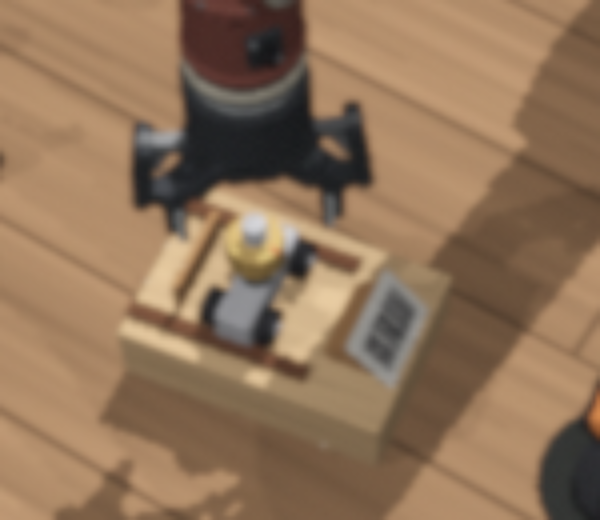

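```bash
python3 -c "
from h import *
np.set_printoptions(suppress=True,precision=1)
s=arm.sense();P=s['position']; q=s['tcp_rot']; M=R.from_quat(np.r_[q[1:],q[0]]).as_matrix()
for o in (-.045,0,.045):
  for h in (0,.013,.03): print(o,h,(pix('scene',P+M[:,1]*o-M[:,2]*h)-[250,160])*4)
print((pix('scene',np.array([[.5014,-.0904,.1255],[.5014,-.0904,.142]]))-[250,160])*4)
"
```

```text
-0.045 0 [186.8 266.6]
-0.045 0.013 [185.5 256.2]
-0.045 0.03 [183.7 242.2]
0 0 [255.2 259.6]
0 0.013 [254.5 249.1]
0 0.03 [253.6 235.1]
0.045 0 [323.4 252.6]
0.045 0.013 [323.3 242.1]
0.045 0.03 [323.3 228.1]
[[254.1 234.3]
 [253.2 220.4]]
```

```bash
python3 -c "
from h import *
np.set_printoptions(suppress=True,precision=4)
s=arm.sense();P=s['position']; q=s['tcp_rot']; M=R.from_quat(np.r_[q[1:],q[0]]).as_matrix()
p,d=arm.read_camera('scene'); W=cloud('scene',d); 
L=(W-P)@M; L[...,2]*=-1
m=(p.max(2)<110)&(abs(L[...,0])<.03)&(abs(L[...,1])<.08)&(L[...,2]>-.03)&(L[...,2]<.12)
for sg in (-1,1):
  Q=L[m&(sg*L[...,1]>.03)]; o=np.argsort(Q[:,2]); print(sg,len(Q)); print(Q[o[:60:4]])
"
```

```text
-1 204
[[-0.0245 -0.0614 -0.0297]
 [ 0.0125 -0.0422 -0.028 ]
 [-0.0264 -0.0401 -0.0256]
 [-0.0284 -0.0375 -0.0225]
 [-0.0261 -0.0398 -0.0209]
 [-0.0046 -0.0511 -0.0185]
 [-0.023  -0.0392 -0.0157]
 [-0.0275 -0.0317 -0.0149]
 [-0.0222 -0.0311 -0.0136]
 [-0.0226 -0.0337 -0.0123]
 [-0.0267 -0.034  -0.0105]
 [-0.0063 -0.0532  0.063 ]
 [-0.0122 -0.0481  0.0712]
 [-0.008  -0.0524  0.0747]
 [-0.0132 -0.0498  0.0822]]
1 196
[[ 0.0027  0.0322 -0.0264]
 [ 0.0061  0.0326 -0.0219]
 [ 0.0113  0.0333 -0.0151]
 [ 0.0203  0.0316 -0.014 ]
 [ 0.0121  0.0308 -0.0108]
 [-0.0058  0.0499  0.057 ]
 [-0.0058  0.0499  0.0616]
 [-0.0107  0.0418  0.066 ]
 [-0.0074  0.0522  0.0681]
 [-0.011   0.0418  0.071 ]
 [-0.0111  0.0443  0.0751]
 [-0.0079  0.0547  0.0774]
 [-0.0105  0.0444  0.0833]
 [-0.0139  0.0489  0.0876]
 [-0.004   0.0551  0.0894]]
```

```bash
python3 -c "
from h import *
np.set_printoptions(suppress=True,precision=4)
s=arm.sense();P=s['position']; q=s['tcp_rot']; M=R.from_quat(np.r_[q[1:],q[0]]).as_matrix()
p,d=arm.read_camera('scene'); W=cloud('scene',d); 
L=(W-P)@M; L[...,2]*=-1
for u,vs in ((294,range(206,226,2)),(332,range(204,222,2))):
  for v in vs: print(u,v,p[v,u],L[v,u])
cv2.imwrite('pics/z.png',cv2.resize(p[195:235,280:350,::-1],None,fx=10,fy=10,interpolation=0))
"
```

```text
294 206 [41 43 46] [-0.0073 -0.0449  0.1075]
294 208 [39 41 45] [-0.0119 -0.0454  0.1059]
294 210 [34 35 37] [-0.011  -0.0461  0.0958]
294 212 [68 69 70] [-0.0122 -0.0466  0.0888]
294 214 [95 96 96] [-0.0114 -0.0473  0.0788]
294 216 [90 91 91] [-0.0105 -0.0479  0.0684]
294 218 [129 117 103] [-0.0135 -0.0485  0.064 ]
294 220 [204 179 144] [-0.0107 -0.0492  0.0503]
294 222 [227 198 157] [ 0.0398 -0.0513 -0.0392]
294 224 [224 195 154] [ 0.0355 -0.0519 -0.0426]
332 204 [32 34 36] [-0.0099  0.0471  0.1038]
332 206 [28 30 31] [-0.0128  0.0468  0.0995]
332 208 [59 61 62] [-0.0123  0.0468  0.09  ]
332 210 [97 99 99] [-0.0116  0.0469  0.08  ]
332 212 [ 99 100 100] [-0.0104  0.047   0.069 ]
332 214 [106 104 102] [-0.0146  0.0465  0.0664]
332 216 [131 115 101] [-0.012   0.0468  0.0532]
332 218 [196 166 128] [ 0.0431  0.0534 -0.0437]
332 220 [201 171 132] [ 0.0317  0.052  -0.0358]
```

View pics/z.png

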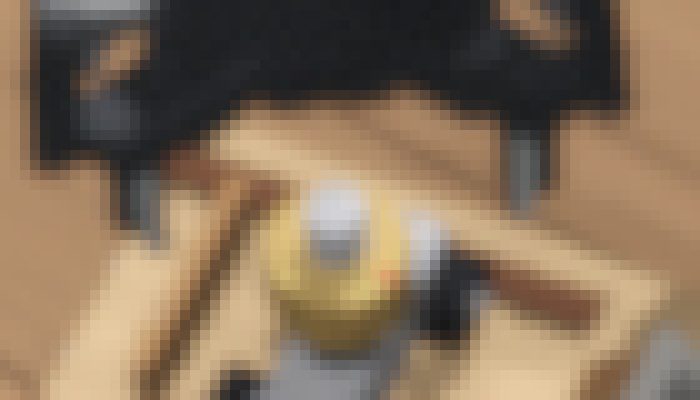

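```bash
python3 -c "
from h import *
np.set_printoptions(suppress=True,precision=4)
P=np.array([.4735,.0796,.1314]);a=np.radians(9.34)
M=np.array([[-np.sin(a),np.cos(a),0],[np.cos(a),np.sin(a),0],[0,0,-1]])
z=np.load('scene4.npz');p=z['p'];L=(cloud('scene',z['d'])-P)@M; L[...,2]*=-1
for u in (370,373,376):
  for v in range(222,252,3): print(u,v,p[v,u],L[v,u])
"
```

```text
370 222 [93 74 59] [-0.0161  0.0256  0.1141]
370 225 [76 63 54] [-0.0145  0.0282  0.1061]
370 228 [99 85 76] [-0.0135  0.0288  0.0944]
370 231 [74 76 78] [-0.0042  0.061   0.1369]
370 234 [81 82 85] [-0.0022  0.0654  0.132 ]
370 237 [40 39 41] [-0.0023  0.0613  0.1124]
370 240 [132  82  54] [-0.0105  0.0253  0.0354]
370 243 [148  88  47] [-0.0108  0.02    0.0118]
370 246 [79 49 32] [-0.0103  0.018  -0.0063]
370 249 [26 25 29] [-0.0169 -0.0128 -0.0783]
373 222 [63 64 67] [-0.006   0.0385  0.1396]
373 225 [87 88 91] [-0.003   0.0465  0.1409]
373 228 [ 96  97 100] [-0.0004  0.0532  0.14  ]
373 231 [85 86 88] [0.0014 0.0566 0.1336]
373 234 [77 78 81] [0.0046 0.0658 0.1372]
373 237 [38 40 41] [0.0059 0.0674 0.1276]
373 240 [38 37 38] [0.003  0.0511 0.0862]
373 243 [140  83  46] [-0.0037  0.0186  0.0145]
373 246 [124  75  46] [-0.0021  0.0208  0.0041]
373 249 [54 55 56] [-0.0033  0.0109 -0.0287]
376 222 [87 89 91] [0.0007 0.0384 0.1436]
376 225 [83 84 86] [0.0032 0.0445 0.1419]
376 228 [65 59 59] [0.0005 0.0289 0.1037]
376 231 [83 63 56] [0.0004 0.0242 0.083 ]
376 234 [42 44 46] [0.0104 0.0625 0.1361]
376 237 [29 30 33] [0.011  0.0605 0.1202]
376 240 [31 31 33] [0.0104 0.0533 0.0948]
376 243 [118  76  49] [0.004  0.02   0.0221]
376 246 [102  75  60] [0.0048 0.0184 0.005 ]
376 249 [77 79 80] [ 0.0044  0.0112 -0.0227]
```

```bash
python3 -c "
from h import *
np.set_printoptions(suppress=True,precision=4)
s=arm.sense();P=s['position']; q=s['tcp_rot']; M=R.from_quat(np.r_[q[1:],q[0]]).as_matrix()
p,d=arm.read_camera('scene'); W=cloud('scene',d); print(s['time'])
L=(W-P)@M; L[...,2]*=-1
for u in (313,290,336):
  for v in range(180,212,3): print(u,v,p[v,u],L[v,u])
cv2.imwrite('pics/z2.png',cv2.resize(p[150:230,260:360,::-1],None,fx=7,fy=7,interpolation=0))
"
```

```text
16.275
313 180 [82 48 42] [-0.0344  0.003   0.2394]
313 183 [124 120 109] [-0.0348  0.0026  0.2291]
313 186 [80 80 79] [-0.0346  0.0023  0.2181]
313 189 [50 51 54] [-0.0333  0.002   0.2052]
313 192 [30 31 34] [-0.0368  0.0014  0.1987]
313 195 [32 34 34] [-0.04    0.0008  0.1918]
313 198 [29 31 34] [-0.0378  0.0005  0.1771]
313 201 [30 31 34] [-0.0378  0.0001  0.165 ]
313 204 [55 45 39] [-0.0107  0.001   0.113 ]
313 207 [171 135 102] [ 0.1181  0.0068 -0.0927]
313 210 [188 154 117] [ 0.1108  0.0059 -0.0973]
290 180 [165 129  97] [ 0.2282 -0.0523 -0.0993]
290 183 [176 139 105] [ 0.2134 -0.0531 -0.0944]
290 186 [171 135 102] [ 0.2    -0.0539 -0.0912]
290 189 [172 135 102] [ 0.1904 -0.0548 -0.093 ]
290 192 [167 143 125] [ 0.1817 -0.0556 -0.0961]
290 195 [149 150 152] [-0.0009 -0.0512  0.1455]
290 198 [66 63 61] [-0.0072 -0.0519  0.1422]
290 201 [130 106  86] [ 0.1507 -0.0581 -0.0979]
290 204 [79 76 76] [ 0.0048 -0.0542  0.0999]
290 207 [72 75 79] [-0.0047 -0.0548  0.1011]
290 210 [47 43 41] [-0.0109 -0.0556  0.0974]
336 180 [178 141 107] [ 0.2047  0.0849 -0.09  ]
336 183 [177 140 106] [ 0.1963  0.0839 -0.0936]
336 186 [90 71 58] [0.0097 0.059  0.1487]
336 189 [71 72 72] [-0.0006  0.0578  0.151 ]
336 192 [45 46 47] [-0.0052  0.0572  0.1454]
336 195 [56 56 57] [-0.0132  0.0562  0.1446]
336 198 [99 80 66] [ 0.1445  0.0775 -0.0968]
336 201 [36 37 39] [0.0002 0.0582 0.0999]
336 204 [30 32 34] [-0.0054  0.0576  0.0953]
336 207 [113  87  66] [ 0.1135  0.0737 -0.0978]
336 210 [153 120  90] [ 0.1051  0.0726 -0.1007]
```

View pics/z2.png

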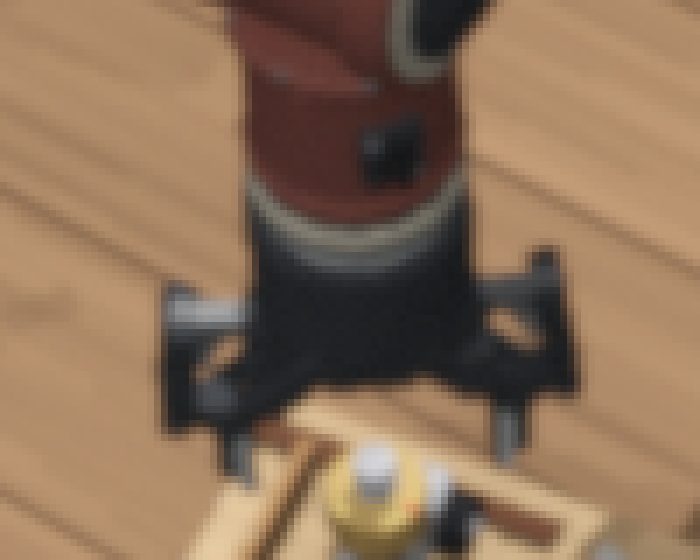

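The picture suggests the open fingertips (px ~(295,218) and (332,216)) sit ~45 mm above the reported TCP, higher than the nut top (px ~(313,222)). I'll go 20 mm lower (clear in either case) and check.

```bash
python3 -m handwheel '[{"x":0,"y":0,"z":-0.5,"ax":0,"ay":0,"az":0,"gripper":1},{"x":0,"y":0,"z":-0.5,"ax":0,"ay":0,"az":0,"gripper":1},{"x":0,"y":0,"z":0,"ax":0,"ay":0,"az":0,"gripper":1}]'
cat > tips.py <<'E'
from h import *
import sys
np.set_printoptions(suppress=True,precision=4)
s=arm.sense();P=s['position']; q=s['tcp_rot']; M=R.from_quat(np.r_[q[1:],q[0]]).as_matrix()
p,d=arm.read_camera('scene'); W=cloud('scene',d)
L=(W-P)@M; L[...,2]*=-1
m=(abs(L[...,0])<.02)&(L[...,2]>-.02)&(L[...,2]<.2)&(W[...,2]>.09)
for lo,hi in ((-.07,-.035),(.035,.07),(-.03,-.018),(.018,.03)):
  Q=L[m&(L[...,1]>lo)&(L[...,1]<hi)]; print(lo,hi,len(Q),'h low',np.sort(Q[:,2])[:8])
cv2.imwrite('pics/'+sys.argv[1],cv2.resize(p[150:230,260:360,::-1],None,fx=7,fy=7,interpolation=0)); print(P,s['force'],s['finger_gap'])
E
python3 tips.py z3.png
```

```text
time: 16.7
position: [0.5007, -0.0904, 0.0738]
tcp_rot: [-0.001, -0.336, 0.942, 0.001]
force: [0.5, -0.1, 0.5]
finger_gap: 0.0854
-0.07 -0.035 321 h low [0.0516 0.0539 0.0547 0.0548 0.0551 0.057  0.0588 0.0612]
0.035 0.07 297 h low [0.0461 0.0526 0.0546 0.0546 0.0549 0.0551 0.0571 0.058 ]
-0.03 -0.018 48 h low [0.0318 0.0353 0.0415 0.042  0.0423 0.0469 0.0478 0.0492]
0.018 0.03 40 h low [0.1095 0.1112 0.1126 0.1139 0.1141 0.1142 0.1148 0.1152]
[ 0.5007 -0.0904  0.0738] [ 0.4737 -0.1201  0.4956] 0.08538686193427632
```

View pics/z3.png

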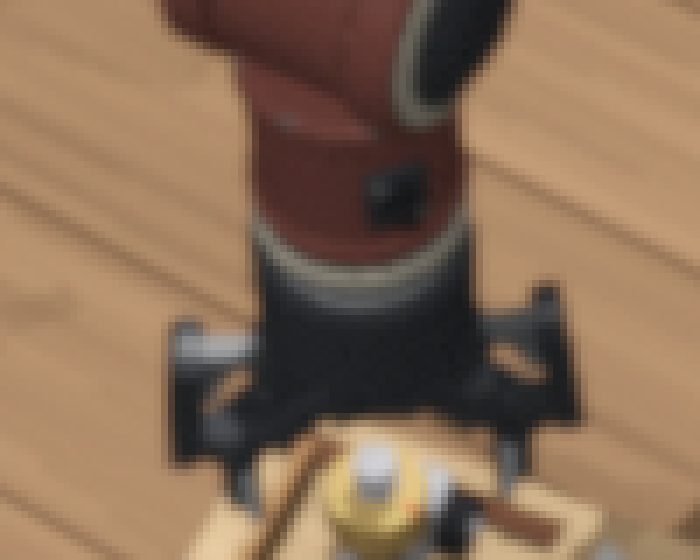

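```bash
python3 -m handwheel '[{"x":0.03,"y":0,"z":-0.4,"ax":0,"ay":0,"az":0,"gripper":1},{"x":0,"y":0,"z":-0.4,"ax":0,"ay":0,"az":0,"gripper":1},{"x":0,"y":0,"z":0,"ax":0,"ay":0,"az":0,"gripper":1}]'
python3 tips.py z4.png
```

```text
time: 17.12
position: [0.5016, -0.0904, 0.0582]
tcp_rot: [-0.001, -0.336, 0.942, 0.0]
force: [-0.1, -0.6, 0.6]
finger_gap: 0.0856
-0.07 -0.035 316 h low [0.0323 0.0502 0.0504 0.0533 0.0535 0.0536 0.0547 0.0584]
0.035 0.07 302 h low [0.0496 0.0499 0.0512 0.0523 0.0524 0.0531 0.055  0.0557]
-0.03 -0.018 45 h low [0.05   0.052  0.0554 0.0581 0.0613 0.0622 0.067  0.0678]
0.018 0.03 42 h low [0.1072 0.108  0.1129 0.1144 0.1154 0.1165 0.1169 0.1172]
[ 0.5016 -0.0904  0.0582] [-0.0528 -0.6412  0.6032] 0.08555364722499674
```

View pics/z4.png

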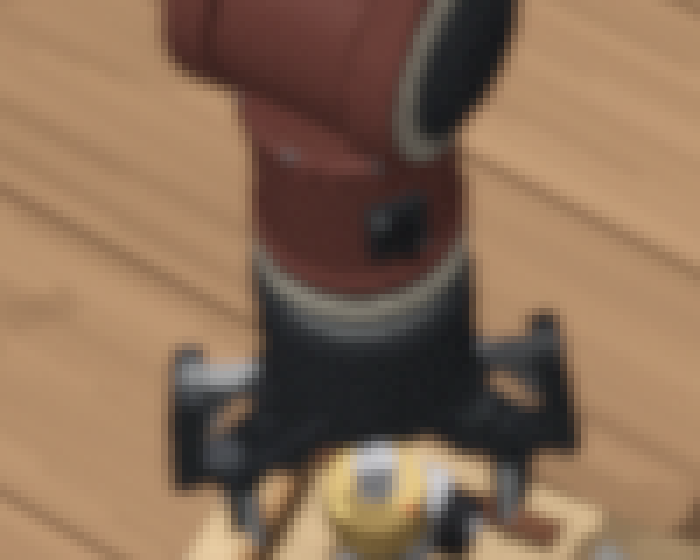

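```bash
python3 -m handwheel '[{"x":0,"y":0,"z":0,"ax":0,"ay":0,"az":0,"gripper":0},{"x":0,"y":0,"z":0,"ax":0,"ay":0,"az":0,"gripper":0},{"x":0,"y":0,"z":0,"ax":0,"ay":0,"az":0,"gripper":0},{"x":0,"y":0,"z":0,"ax":0,"ay":0,"az":0,"gripper":0},{"x":0,"y":0,"z":0,"ax":0,"ay":0,"az":0,"gripper":0}]'
python3 st.py; python3 tips.py z5.png
```

```text
time: 17.8
position: [0.5025, -0.0906, 0.0594]
tcp_rot: [0.0, -0.336, 0.942, -0.0]
force: [-0.2, -0.1, 5.0]
finger_gap: 0.0365
t 17.8 [ 0.5025 -0.0906  0.0594] j [ 0.2499  0.6019 -0.1706  1.9717  0.1764  0.5813  2.2178] yaw 129.3059017221984 F [-0.1739 -0.1395  5.0452] M [-0.0853  0.1602 -0.0038] gap 0.036475727537478075 tilt [ 0.0006 -0.0003]
-0.07 -0.035 226 h low [0.0308 0.0763 0.0767 0.0781 0.0828 0.0838 0.0839 0.0846]
0.035 0.07 202 h low [0.0804 0.0808 0.0808 0.0815 0.0837 0.0849 0.0861 0.0864]
-0.03 -0.018 96 h low [0.0351 0.037  0.0374 0.0416 0.0423 0.0446 0.0459 0.0469]
0.018 0.03 94 h low [0.0369 0.0397 0.04   0.0408 0.0424 0.043  0.0435 0.0444]
[ 0.5025 -0.0906  0.0594] [-0.1739 -0.1395  5.0452] 0.036475727537478075
```

View pics/z5.png

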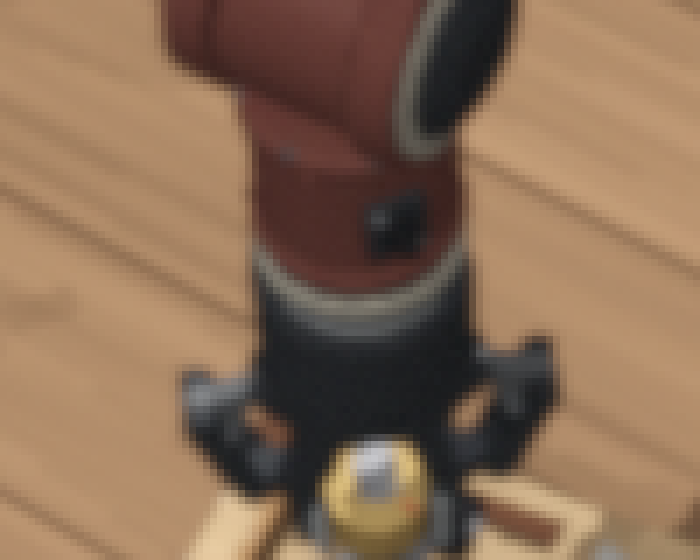

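```bash
python3 -m handwheel '[{"x":0,"y":0,"z":0,"ax":0,"ay":0,"az":-0.5,"gripper":0},{"x":0,"y":0,"z":0,"ax":0,"ay":0,"az":-1,"gripper":0},{"x":0,"y":0,"z":-0.01,"ax":0,"ay":0,"az":-1,"gripper":0},{"x":0,"y":0,"z":0,"ax":0,"ay":0,"az":-1,"gripper":0},{"x":0,"y":0,"z":-0.01,"ax":0,"ay":0,"az":-1,"gripper":0}]'
python3 st.py
python3 -m handwheel '[{"x":0,"y":0,"z":0,"ax":0,"ay":0,"az":-1,"gripper":0},{"x":0,"y":0,"z":0,"ax":0,"ay":0,"az":-1,"gripper":0},{"x":0,"y":0,"z":-0.01,"ax":0,"ay":0,"az":-1,"gripper":0},{"x":0,"y":0,"z":0,"ax":0,"ay":0,"az":-1,"gripper":0},{"x":0,"y":0,"z":-0.01,"ax":0,"ay":0,"az":-1,"gripper":0}]'
python3 st.py
```

```text
time: 18.48
position: [0.5023, -0.0903, 0.0591]
tcp_rot: [0.0, -0.106, 0.994, 0.0]
force: [-1.6, 1.0, 6.8]
finger_gap: 0.0365
t 18.475 [ 0.5023 -0.0903  0.0591] j [ 0.1586  0.5974 -0.035   1.975   0.0364  0.5696  1.8813] yaw 102.12039894379599 F [-1.565   1.0262  6.803 ] M [0.08   0.3185 0.0525] gap 0.0364501078447835 tilt [0.0002 0.0001]
time: 19.1
position: [0.5023, -0.0899, 0.0587]
tcp_rot: [0.0, 0.155, 0.988, 0.0]
force: [-1.2, 2.0, 7.2]
finger_gap: 0.0369
t 19.1 [ 0.5023 -0.0899  0.0587] j [ 0.0581  0.6005  0.1144  1.9784 -0.1212  0.569   1.5139] yaw 72.13953359254532 F [-1.1767  1.9955  7.2336] M [0.2589 0.3273 0.1121] gap 0.03689124890492787 tilt [0.0002 0.0006]
```

```bash
python3 -m handwheel '[{"x":0,"y":0,"z":0,"ax":0,"ay":0,"az":-1,"gripper":0},{"x":0,"y":0,"z":-0.01,"ax":0,"ay":0,"az":-1,"gripper":0},{"x":0,"y":0,"z":-0.01,"ax":0,"ay":0,"az":-1,"gripper":0}]'
python3 st.py
python3 -m handwheel '[{"x":0,"y":0,"z":0,"ax":0,"ay":0,"az":-0.5,"gripper":0},{"x":0,"y":0,"z":-0.01,"ax":0,"ay":0,"az":-0.5,"gripper":0}]'
python3 st.py
```

```text
time: 19.48
position: [0.5024, -0.0897, 0.0585]
tcp_rot: [-0.0, 0.308, 0.951, 0.001]
force: [-1.5, 1.5, 8.8]
finger_gap: 0.0363
t 19.475 [ 0.5024 -0.0897  0.0585] j [-0.0016  0.6066  0.204   1.9804 -0.2161  0.575   1.294 ] yaw 54.14984524524862 F [-1.5109  1.457   8.8267] M [0.3428 0.4073 0.0475] gap 0.03628870132368312 tilt [0.0003 0.0011]
time: 19.73
position: [0.5025, -0.0896, 0.0584]
tcp_rot: [-0.0, 0.356, 0.934, 0.001]
force: [-2.0, 1.6, 9.3]
finger_gap: 0.0368
t 19.725 [ 0.5025 -0.0896  0.0584] j [-0.0211  0.6093  0.2335  1.981  -0.2471  0.578   1.2219] yaw 48.25252120623984 F [-2.0115  1.6283  9.2639] M [0.2868 0.4035 0.0235] gap 0.03677452038556576 tilt [0.0004 0.0012]
```

```bash
python3 -m handwheel '[{"x":0,"y":0,"z":0,"ax":0,"ay":0,"az":-0.5,"gripper":0},{"x":0,"y":0,"z":0,"ax":0,"ay":0,"az":-0.5,"gripper":0},{"x":0,"y":0,"z":-0.01,"ax":0,"ay":0,"az":-0.5,"gripper":0}]'
python3 st.py
```

```text
time: 20.1
position: [0.5026, -0.0895, 0.0583]
tcp_rot: [-0.0, 0.428, 0.904, 0.001]
force: [-1.8, 1.9, 11.2]
finger_gap: 0.0363
t 20.1 [ 0.5026 -0.0895  0.0583] j [-0.0505  0.6141  0.2783  1.9819 -0.2942  0.5836  1.1117] yaw 39.25635430056277 F [-1.7954  1.9116 11.1928] M [0.3661 0.4204 0.0657] gap 0.036296459291158774 tilt [0.0006 0.0014]
```

```bash
python3 -m handwheel '[{"x":0,"y":0,"z":0,"ax":0,"ay":0,"az":-0.5,"gripper":0},{"x":0,"y":0,"z":0,"ax":0,"ay":0,"az":-0.5,"gripper":0},{"x":0,"y":0,"z":0,"ax":0,"ay":0,"az":-0.5,"gripper":0}]'
python3 st.py
```

```text
time: 20.48
position: [0.5027, -0.0895, 0.0582]
tcp_rot: [-0.0, 0.498, 0.867, 0.001]
force: [-2.2, 1.4, 8.8]
finger_gap: 0.0366
t 20.475 [ 0.5027 -0.0895  0.0582] j [-0.0797  0.6196  0.3233  1.9828 -0.3407  0.5907  1.0009] yaw 30.25711401814854 F [-2.2489  1.3899  8.8053] M [0.342  0.3571 0.0871] gap 0.036580742041872574 tilt [0.0008 0.0015]
```

```bash
python3 -m handwheel '[{"x":0,"y":0,"z":0,"ax":0,"ay":0,"az":-0.5,"gripper":0},{"x":0,"y":0,"z":0,"ax":0,"ay":0,"az":-0.5,"gripper":0},{"x":0,"y":0,"z":0,"ax":0,"ay":0,"az":-0.5,"gripper":0}]'
python3 st.py
```

```text
time: 20.85
position: [0.5028, -0.0894, 0.0581]
tcp_rot: [-0.0, 0.565, 0.825, 0.001]
force: [-1.1, 2.8, 8.6]
finger_gap: 0.0368
t 20.85 [ 0.5028 -0.0894  0.0581] j [-0.1088  0.6261  0.3683  1.9836 -0.3867  0.599   0.8897] yaw 21.26434452825836 F [-1.1149  2.7832  8.5848] M [0.3649 0.2668 0.0389] gap 0.036807208535066194 tilt [0.0009 0.0016]
```

```bash
python3 -m handwheel '[{"x":0,"y":0,"z":0,"ax":0,"ay":0,"az":-0.5,"gripper":0},{"x":0,"y":0,"z":0,"ax":0,"ay":0,"az":-0.5,"gripper":0},{"x":0,"y":0,"z":0,"ax":0,"ay":0,"az":-0.5,"gripper":0}]'
python3 st.py
```

```text
time: 21.22
position: [0.5029, -0.0893, 0.0581]
tcp_rot: [-0.0, 0.627, 0.779, 0.001]
force: [-1.4, 2.0, 7.4]
finger_gap: 0.0367
t 21.225 [ 0.5029 -0.0893  0.0581] j [-0.1375  0.6335  0.4134  1.9843 -0.4322  0.6088  0.778 ] yaw 12.269842017626758 F [-1.376   2.0421  7.4374] M [0.4351 0.2408 0.0275] gap 0.03669457917026668 tilt [0.0011 0.0016]
```

```bash
python3 -m handwheel '[{"x":0,"y":0,"z":0,"ax":0,"ay":0,"az":-0.5,"gripper":0},{"x":0,"y":0,"z":0,"ax":0,"ay":0,"az":-0.5,"gripper":0},{"x":0,"y":0,"z":-0.01,"ax":0,"ay":0,"az":-0.5,"gripper":0}]'
python3 st.py
```

```text
time: 21.6
position: [0.5031, -0.0893, 0.0579]
tcp_rot: [-0.0, 0.687, 0.727, 0.001]
force: [-1.1, 1.3, 9.3]
finger_gap: 0.0367
t 21.6 [ 0.5031 -0.0893  0.0579] j [-0.1657  0.6419  0.4583  1.9851 -0.4772  0.6198  0.6658] yaw 3.2694745807095944 F [-1.0579  1.2651  9.287 ] M [ 0.4341  0.1955 -0.0011] gap 0.036671785216362315 tilt [0.0013 0.0017]
```

```bash
python3 -m handwheel '[{"x":0,"y":0,"z":0,"ax":0,"ay":0,"az":-0.5,"gripper":0},{"x":0,"y":0,"z":0,"ax":0,"ay":0,"az":-0.5,"gripper":0},{"x":0,"y":0,"z":0,"ax":0,"ay":0,"az":-0.5,"gripper":0}]'
python3 st.py
```

```text
time: 21.98
position: [0.5032, -0.0893, 0.0579]
tcp_rot: [-0.0, 0.742, 0.671, 0.001]
force: [-0.2, 2.3, 8.3]
finger_gap: 0.0367
t 21.975 [ 0.5032 -0.0893  0.0579] j [-0.1935  0.6512  0.5033  1.9859 -0.5211  0.6323  0.5526] yaw -5.729209721993744 F [-0.2375  2.2769  8.3257] M [ 0.4314  0.1749 -0.0031] gap 0.03665557471803108 tilt [0.0015 0.0017]
```

```bash
python3 -m handwheel '[{"x":0,"y":0,"z":0,"ax":0,"ay":0,"az":-0.5,"gripper":0},{"x":0,"y":0,"z":0,"ax":0,"ay":0,"az":-0.5,"gripper":0},{"x":0,"y":0,"z":-0.01,"ax":0,"ay":0,"az":-0.5,"gripper":0}]'
python3 st.py; python3 tips.py z6.png
```

```text
time: 22.35
position: [0.5033, -0.0893, 0.0578]
tcp_rot: [-0.0, 0.792, 0.611, 0.001]
force: [-0.4, 2.1, 8.8]
finger_gap: 0.0363
t 22.35 [ 0.5033 -0.0893  0.0578] j [-0.2207  0.6614  0.5481  1.9866 -0.5644  0.646   0.4388] yaw -14.724536575054605 F [-0.3513  2.0756  8.8372] M [0.4117 0.1555 0.0683] gap 0.03628413285562674 tilt [0.0017 0.0017]
-0.07 -0.035 132 h low [0.0778 0.0785 0.0824 0.0826 0.0831 0.084  0.0846 0.0852]
0.035 0.07 270 h low [0.0826 0.0844 0.0854 0.0858 0.0859 0.0862 0.0862 0.087 ]
-0.03 -0.018 48 h low [0.0393 0.0398 0.0409 0.0432 0.0439 0.0502 0.0511 0.0512]
0.018 0.03 126 h low [0.041  0.0414 0.0415 0.0425 0.0428 0.0447 0.0455 0.0478]
[ 0.5033 -0.0893  0.0578] [-0.3513  2.0756  8.8372] 0.03628413285562674
```

View pics/z6.png

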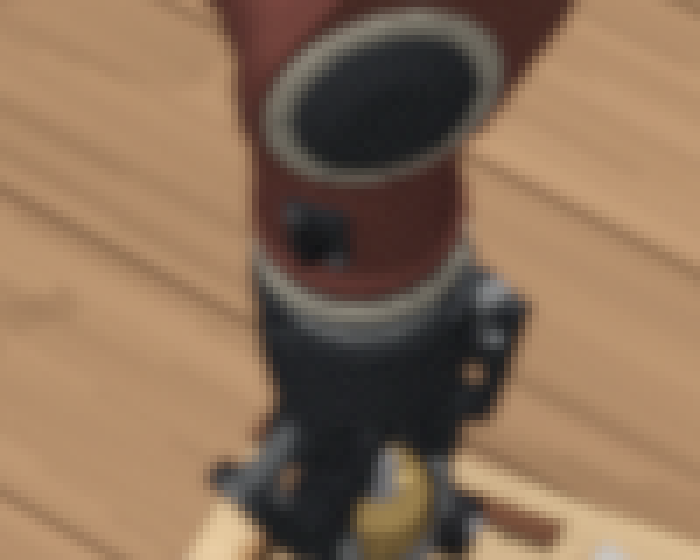

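```bash
python3 -m handwheel '[{"x":0,"y":0,"z":0,"ax":0,"ay":0,"az":-0.5,"gripper":0},{"x":0,"y":0,"z":0,"ax":0,"ay":0,"az":-0.5,"gripper":0},{"x":0,"y":0,"z":0,"ax":0,"ay":0,"az":-0.5,"gripper":0}]'
python3 st.py
```

```text
time: 22.78
position: [0.5034, -0.0894, 0.0577]
tcp_rot: [-0.0, 0.837, 0.547, 0.001]
force: [0.3, 1.5, 7.1]
finger_gap: 0.0364
t 22.775 [ 0.5034 -0.0894  0.0577] j [-0.2474  0.6726  0.5928  1.9873 -0.6064  0.6613  0.3237] yaw -23.728503229281547 F [0.2862 1.4538 7.0879] M [0.4634 0.0491 0.0685] gap 0.0364066856847407 tilt [0.0019 0.0016]
```

```bash
python3 -m handwheel '[{"x":0,"y":0,"z":0,"ax":0,"ay":0,"az":-0.5,"gripper":0},{"x":0,"y":0,"z":0,"ax":0,"ay":0,"az":-0.5,"gripper":0},{"x":0,"y":0,"z":-0.01,"ax":0,"ay":0,"az":-0.5,"gripper":0}]'
python3 st.py
```

```text
time: 23.15
position: [0.5035, -0.0895, 0.0576]
tcp_rot: [0.0, 0.876, 0.483, 0.001]
force: [0.3, 2.2, 8.5]
finger_gap: 0.0367
t 23.15 [ 0.5035 -0.0895  0.0576] j [-0.2736  0.6849  0.6365  1.9875 -0.6442  0.6776  0.2117] yaw -32.29089307893706 F [0.2771 2.1692 8.5484] M [0.2661 0.1141 1.5981] gap 0.03671082154798373 tilt [0.0012 0.0003]
```

```bash
python3 -m handwheel '[{"x":0,"y":0,"z":0,"ax":0,"ay":0,"az":-0.5,"gripper":0},{"x":0,"y":0,"z":0,"ax":0,"ay":0,"az":-0.5,"gripper":0},{"x":0,"y":0,"z":0,"ax":0,"ay":0,"az":-0.5,"gripper":0}]'
python3 st.py
```

```text
time: 23.52
position: [0.5033, -0.0899, 0.0575]
tcp_rot: [0.0, 0.911, 0.411, 0.0]
force: [-0.8, 0.9, 6.7]
finger_gap: 0.0365
t 23.525 [ 0.5033 -0.0899  0.0575] j [-0.2987  0.6981  0.6814  1.9887 -0.6841  0.6955  0.0934] yaw -41.40684535042738 F [-0.7881  0.8992  6.7451] M [0.2173 0.1066 0.9663] gap 0.03652768260815225 tilt [ 0.0011 -0.0002]
```

```bash
python3 -m handwheel '[{"x":0,"y":0,"z":0,"ax":0,"ay":0,"az":0,"gripper":0}]'; python3 st.py
python3 -m handwheel '[{"x":0,"y":0,"z":0,"ax":0,"ay":0,"az":0.1,"gripper":0}]'; python3 st.py
python3 -m handwheel '[{"x":0,"y":0,"z":0,"ax":0,"ay":0,"az":0.1,"gripper":0}]'; python3 st.py
```

```text
time: 23.65
position: [0.5033, -0.0899, 0.0575]
tcp_rot: [0.0, 0.911, 0.412, 0.0]
force: [-0.4, 0.7, 7.7]
finger_gap: 0.0367
t 23.65 [ 0.5033 -0.0899  0.0575] j [-0.2988  0.6981  0.6814  1.9886 -0.684   0.6955  0.0944] yaw -41.340074360643584 F [-0.3722  0.7126  7.7175] M [0.1134 0.1556 0.9216] gap 0.03674900188481261 tilt [ 0.0011 -0.0003]
time: 23.78
position: [0.5033, -0.0899, 0.0575]
tcp_rot: [0.0, 0.909, 0.416, 0.001]
force: [-0.9, 2.0, 7.8]
finger_gap: 0.0368
t 23.775 [ 0.5033 -0.0899  0.0575] j [-0.2968  0.6971  0.6783  1.9887 -0.6817  0.6941  0.102 ] yaw -40.780824866141465 F [-0.8913  2.0409  7.8298] M [0.2168 0.1592 0.632 ] gap 0.03676418108226945 tilt [ 0.0013 -0.    ]
time: 23.9
position: [0.5033, -0.0899, 0.0575]
tcp_rot: [0.0, 0.907, 0.421, 0.001]
force: [-0.5, 1.0, 5.8]
finger_gap: 0.0367
t 23.9 [ 0.5033 -0.0899  0.0575] j [-0.295   0.6961  0.6754  1.9887 -0.6798  0.6929  0.1092] yaw -40.26165138365941 F [-0.5218  0.9734  5.8145] M [0.2681 0.1068 0.3765] gap 0.03671733035743535 tilt [0.0016 0.0003]
```

```bash
python3 -m handwheel '[{"x":0,"y":0,"z":0.01,"ax":0,"ay":0,"az":1,"gripper":0},{"x":0,"y":0,"z":0,"ax":0,"ay":0,"az":1,"gripper":0},{"x":0,"y":0,"z":0,"ax":0,"ay":0,"az":1,"gripper":0},{"x":0,"y":0,"z":0.01,"ax":0,"ay":0,"az":1,"gripper":0},{"x":0,"y":0,"z":0,"ax":0,"ay":0,"az":1,"gripper":0}]'; python3 st.py
python3 -m handwheel '[{"x":0,"y":0,"z":0.01,"ax":0,"ay":0,"az":1,"gripper":0},{"x":0,"y":0,"z":0,"ax":0,"ay":0,"az":1,"gripper":0},{"x":0,"y":0,"z":0,"ax":0,"ay":0,"az":1,"gripper":0},{"x":0,"y":0,"z":0.01,"ax":0,"ay":0,"az":1,"gripper":0},{"x":0,"y":0,"z":0,"ax":0,"ay":0,"az":1,"gripper":0}]'; python3 st.py
python3 -m handwheel '[{"x":0,"y":0,"z":0.01,"ax":0,"ay":0,"az":1,"gripper":0},{"x":0,"y":0,"z":0,"ax":0,"ay":0,"az":1,"gripper":0},{"x":0,"y":0,"z":0,"ax":0,"ay":0,"az":1,"gripper":0},{"x":0,"y":0,"z":0.01,"ax":0,"ay":0,"az":1,"gripper":0},{"x":0,"y":0,"z":0,"ax":0,"ay":0,"az":0.6,"gripper":0}]'; python3 st.py
```

```text
time: 24.52
position: [0.5032, -0.0898, 0.0578]
tcp_rot: [0.0, 0.768, 0.641, 0.001]
force: [0.1, 1.3, 6.3]
finger_gap: 0.0369
t 24.525 [ 0.5032 -0.0898  0.0578] j [-0.2077  0.6566  0.5275  1.9864 -0.5438  0.639   0.4963] yaw -10.299747685300357 F [0.0707 1.3494 6.3215] M [ 0.2851  0.1556 -0.0628] gap 0.036923405546837075 tilt [0.0016 0.001 ]
time: 25.15
position: [0.503, -0.0899, 0.0581]
tcp_rot: [0.0, 0.576, 0.818, 0.001]
force: [-0.4, 0.5, 6.8]
finger_gap: 0.0366
t 25.15 [ 0.503  -0.0899  0.0581] j [-0.1147  0.6278  0.3783  1.9835 -0.3962  0.6005  0.8723] yaw 19.6917472678718 F [-0.4084  0.5476  6.8405] M [ 0.2398  0.1148 -0.077 ] gap 0.036565675894231944 tilt [0.0014 0.0009]
time: 25.78
position: [0.5029, -0.0899, 0.0585]
tcp_rot: [0.0, 0.365, 0.931, 0.001]
force: [-0.3, 0.3, 5.3]
finger_gap: 0.0364
t 25.775 [ 0.5029 -0.0899  0.0585] j [-0.0254  0.6101  0.2407  1.9807 -0.2544  0.5783  1.2116] yaw 47.227290195868825 F [-0.3043  0.3391  5.3101] M [ 0.1904  0.1331 -0.0809] gap 0.03635865815829476 tilt [0.0012 0.0008]
```

```bash
python3 -m handwheel '[{"x":0,"y":0,"z":0,"ax":0,"ay":0,"az":0.56,"gripper":0},{"x":0,"y":0,"z":0,"ax":0,"ay":0,"az":0,"gripper":0},{"x":0,"y":0,"z":0,"ax":0,"ay":0,"az":0,"gripper":0}]'; python3 st.py
python3 -c "
from h import *
p,d=arm.read_camera('scene'); cv2.imwrite('pics/s9.png',p[:,:,::-1]); cv2.imwrite('pics/s9c.png',cv2.resize(p[195:245,290:350,::-1],None,fx=10,fy=10,interpolation=0))
t,d=arm.read_camera('top'); cv2.imwrite('pics/t9.png',t[:,:,::-1])
p0=np.load('top0.npz')['p']; cv2.imwrite('pics/t0n.png',cv2.resize(p0[225:260,320:360,::-1],None,fx=12,fy=12,interpolation=0))
"
```

```text
time: 26.15
position: [0.5029, -0.09, 0.0585]
tcp_rot: [0.0, 0.338, 0.941, 0.0]
force: [-1.5, 1.2, 5.2]
finger_gap: 0.0368
t 26.15 [ 0.5029 -0.09    0.0585] j [-0.0149  0.6085  0.2246  1.9803 -0.2373  0.5765  1.2515] yaw 50.49131994491507 F [-1.4583  1.2248  5.2258] M [0.21   0.1962 0.1001] gap 0.03676782028069934 tilt [0.0012 0.0006]
```

View pics/s9.png

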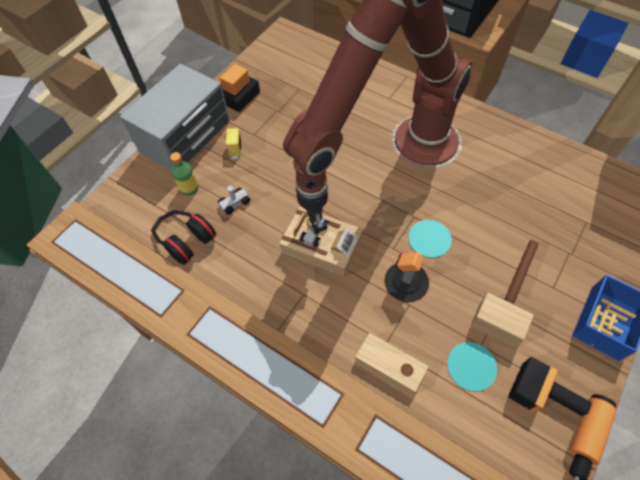

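View pics/s9c.png

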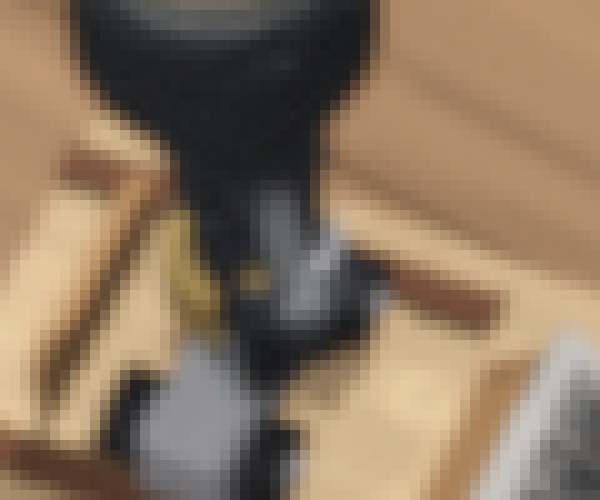

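View pics/t0n.png

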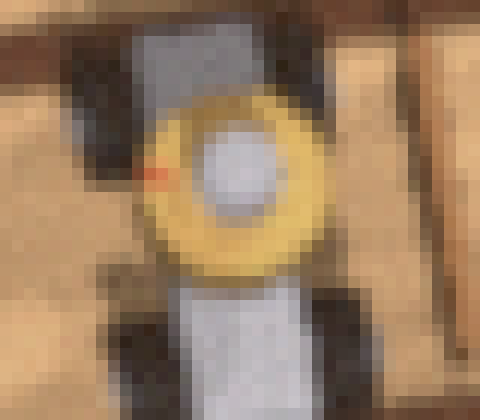

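View pics/t9.png

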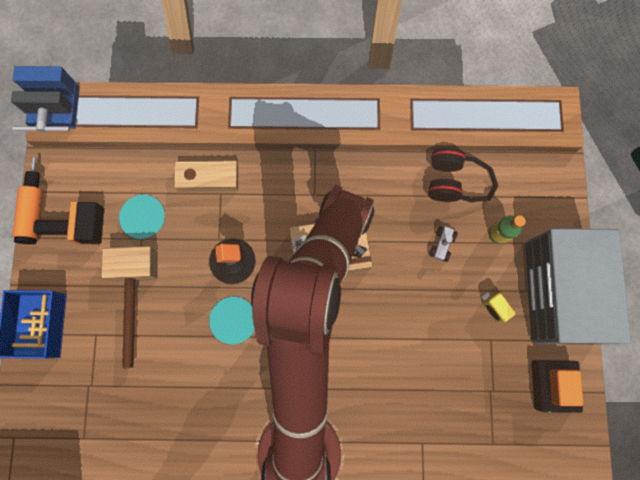

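```bash
python3 -m handwheel '[{"x":0,"y":0,"z":0,"ax":0,"ay":0,"az":0,"gripper":0},{"x":0,"y":0,"z":0,"ax":0,"ay":0,"az":0,"gripper":0}]'; python3 st.py; python3 -c "
from bench import arm; print(arm.finish_job())"
```

```text
time: 26.5
position: [0.5029, -0.0899, 0.0585]
tcp_rot: [0.0, 0.338, 0.941, 0.0]
force: [-0.4, 1.8, 4.8]
finger_gap: 0.037
t 26.5 [ 0.5029 -0.0899  0.0585] j [-0.0151  0.6085  0.2247  1.9803 -0.2373  0.5765  1.2516] yaw 50.50026513634099 F [-0.3753  1.776   4.8058] M [0.1823 0.1681 0.0323] gap 0.03698428921856496 tilt [0.0012 0.0005]
the job is handed in; nothing more can be done
None
```

I did the whole job in the order asked and handed it in at 26.5 s, still gripping the nut and holding it still.

- **Scan:** By the measured geometry, the scanner's window was about 79 mm from the label centre and square to it. I held it still there for about 2 s. The aim was worked out from camera positions, good to about 2 mm, and not confirmed any other way.
- **Scanner return:** I stood it back near the middle of the black mat. The last pictures show it upright there and the bystanders where they were.
- **Nut:** I turned it clockwise about 160° until the wrist moment jumped to 1.6 N m, which I took as the hard stop. The pads then slipped about 9° on the stopped nut before I reversed. I backed it off about 90° from the point where the twist had unloaded. At the end it was held still with almost no twist and a finger opening of 37 mm.

**Checks that disagreed or failed:**
- In the images, the real fingertips sat about 35–45 mm above the reported TCP. I went by the cameras for the nut's grip height. The scanner had already been gripped higher on its head than planned, but it stayed level.
- The nut's red mark was hidden behind a finger at the end. The quarter turn therefore rests on the measured wrist angle and moment, with roughly 2° of uncertainty.

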